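# Empty the fittings bin into the parts drawer

## Task

Put the air fittings back in stock: pull the parts drawer right out to its stop, carry the red bin with its fittings over to it and tip them out into the drawer, then stand the empty bin upright on the green mat. All the stray fittings lying on the bench and on the cabinet go into the drawer too; finish with the drawer pushed fully home, and leave the pressure regulator and the grey dial box where they are.

Things in the scene. Friction and masses are not known exactly. Their poses are not given: they have to be found in the camera images.
- cab_drawer0 (a joint): opening of the drawer in m: 0 = shut, 0.15 = out against its stop. It slides towards the cabinet's own -x (roughly towards the robot) against about 1 N friction; it stays where left
- cab_drawer0_handle (a point): middle of the drawer's steel handle bar: level, 120 mm long along the cabinet's y, 11 mm thick, 35 mm in front of the drawer's front panel, about 52 mm above the bench. It can be pinched from above (cabinet top is 90 mm high); 29 mm free gap between bar and front panel. Moves with the drawer; axes as the cabinet's
- drawer_floor (a point): centre of the drawer's inner floor, moving with the drawer, 22 mm above the bench; axes as the cabinet's (-x = opening direction). Inside 175 mm (x) by 218 mm (y), walls 46 mm above the floor; the front panel (15 mm thick, inner face at x = -93 mm) rises 55 mm above the floor. With the drawer fully out, x = -87 to +56 mm lies open to above, the rest is under the cabinet's top
- cab: grey one-drawer parts cabinet with a blue drawer front, fixed to the bench: 220 (x, with front) x 260 (y) x 90 mm high. Origin: centre of its underside; the front faces its -x
- bin: red hopper-front parts bin, open on top, about 120 g: 100 mm (x) x 60 mm (y, outside) x 60 mm high, walls 3 mm. Origin: centre of its underside. It pours over its -x lip. The parallel side walls (60 mm apart along y) are the place to grip; they are 60 mm high for x > -20 mm, 40 mm in front of that. Back wall at x = +50 mm. Starts upright on the bench, lip roughly towards the robot
- bin_lip (a point): middle of the bin's pouring lip, at x = -50, z = 38 mm in the bin's frame, axes as the bin's. A chute rises to it at 36 degrees from the flat floor, which covers x = 0 to +47 mm, so the bin must be tipped well over (75 to 90 degrees) to drain
- mat: flat round green mat, 140 mm diameter, 3 mm thick, fixed to the bench. Origin: centre of its underside
- regulator: white pressure regulator with gauge and knob, 50 x 86 x 90 mm high, loose, bystander. Origin: centre of its underside
- dialbox: grey box with a black dial, 70 x 50 x 48 mm high, loose, bystander. Origin: centre of its underside
- C1: black push-in air fitting: an 18 mm cube with a brass collar (14 mm diameter, 6 mm long) on its +x face, 24 mm long overall, 20 g. Origin on the collar axis at mid-length (cube from x=-12 to +6, collar x=+6 to +12, cube y and z +-9). It lies with the collar level on the bin's floor at the start
- C2: black push-in air fitting: an 18 mm cube with a brass collar (14 mm diameter, 6 mm long) on its +x face, 24 mm long overall, 20 g. Origin on the collar axis at mid-length (cube from x=-12 to +6, collar x=+6 to +12, cube y and z +-9). It lies with the collar level on the bin's floor at the start
- C3: black push-in air fitting: an 18 mm cube with a brass collar (14 mm diameter, 6 mm long) on its +x face, 24 mm long overall, 20 g. Origin on the collar axis at mid-length (cube from x=-12 to +6, collar x=+6 to +12, cube y and z +-9). It lies with the collar level on the bin's floor at the start
- C4: black push-in air fitting: an 18 mm cube with a brass collar (14 mm diameter, 6 mm long) on its +x face, 24 mm long overall, 20 g. Origin on the collar axis at mid-length (cube from x=-12 to +6, collar x=+6 to +12, cube y and z +-9). It lies with the collar level on the bin's floor at the start
- S5: black push-in air fitting: an 18 mm cube with a brass collar (14 mm diameter, 6 mm long) on its +x face, 24 mm long overall, 20 g. Origin on the collar axis at mid-length (cube from x=-12 to +6, collar x=+6 to +12, cube y and z +-9). It lies with the collar level on top of the cabinet at the start; may be absent (None)
- S6: black push-in air fitting: an 18 mm cube with a brass collar (14 mm diameter, 6 mm long) on its +x face, 24 mm long overall, 20 g. Origin on the collar axis at mid-length (cube from x=-12 to +6, collar x=+6 to +12, cube y and z +-9). It lies with the collar level on top of the cabinet at the start; may be absent (None)
- S1: black push-in air fitting: an 18 mm cube with a brass collar (14 mm diameter, 6 mm long) on its +x face, 24 mm long overall, 20 g. Origin on the collar axis at mid-length (cube from x=-12 to +6, collar x=+6 to +12, cube y and z +-9). It lies with the collar level on the bench at the start; may be absent (None)
- S2: black push-in air fitting: an 18 mm cube with a brass collar (14 mm diameter, 6 mm long) on its +x face, 24 mm long overall, 20 g. Origin on the collar axis at mid-length (cube from x=-12 to +6, collar x=+6 to +12, cube y and z +-9). It lies with the collar level on the bench at the start; may be absent (None)
- S3: black push-in air fitting: an 18 mm cube with a brass collar (14 mm diameter, 6 mm long) on its +x face, 24 mm long overall, 20 g. Origin on the collar axis at mid-length (cube from x=-12 to +6, collar x=+6 to +12, cube y and z +-9). It lies with the collar level on the bench at the start; may be absent (None)
- S4: black push-in air fitting: an 18 mm cube with a brass collar (14 mm diameter, 6 mm long) on its +x face, 24 mm long overall, 20 g. Origin on the collar axis at mid-length (cube from x=-12 to +6, collar x=+6 to +12, cube y and z +-9). It lies with the collar level on the bench at the start; may be absent (None)

How it is judged:
By the outcome, as a careful person would: the job done as asked, in the order asked, and still so for the second after the job is handed in, with the robot touching nothing.
Of S1, S2, S3, S4, S5, S6 only 3 to 6 are there at a start; the rules pass over those that are not, and their reading is None.
At some moment in a run one of S1, S2, S3, S4 may be knocked a few centimetres aside while the robot is not near it.
It also fails if it takes over 210 s, if anything falls off the work surface, if the arm or the gripper's body presses on something with over 40 N, if the wrist force passes 120 N, or if a joint passes its speed limit or range.

## Robot

A 7-joint arm with a two-finger parallel gripper is mounted at the origin on the work surface. World frame = base frame: x ahead of the robot, y to its left, z up, the work surface at z = 0. Lengths are in m, angles in rad, forces in N, time in s.
With the tool pointing down it reaches from about 0.4 to 0.85 m from the base axis. Payload 4.5 kg.
Tool frame: the origin (TCP) lies at the very end of the fingers, on their centre line; the grasp point (between the pads) lies 19 mm behind it; z points along the fingers, y is the line along which they close (so a half turn about z gives the same grasp; the last joint's range is limited). The gripper opens to 88 mm and grips with 3 to 60 N. Pads are 18 mm wide; open, the fingers measure 123 mm over their backs; the gripper's body (75 mm by 187 mm) begins 45 mm behind the grasp point.
Start: joints at [-1.092, 0.689, -0.195, 1.565, 0.157, 0.902, -0.215], TCP at [0.269, 0.564, 0.239] pointing down, gripper open.
Joint ranges: [-3.01, 3.01], [-0.46, 2.08], [-1.47, 1.51], [0.13, 2.56], [-1, 4.14], [0.04, 2.09], [-2.66, 2.66]. Speed limits (rad/s): [2.57, 2.57, 3.14, 3.14, 3.14, 3.14, 3.14].

## Interface

Orientations are given as a 3x3 rotation matrix whose columns are the frame's x, y, z axes.
In Python, from bench import bot gives the robot as it stands.
- The arm moves only by the shell command python3 nudge.py 'ROWS' [FORCE]. ROWS is a JSON object with one list for each field, all of the same length, 1 to 10, a row being the entries at one place: jaw (the opening from 0.0 (shut) to 1.0 (fully open)), tx, ty, tz (the shift in m), drx, dry, drz (a rotation vector in rad); each row shifts and turns the commanded pose from where the row before left it, along the tool's axes as they then stand; what a row does not reach is not made up. A row lasts 1/12 s, in which the tool goes at most 0.0417 m and 0.125 rad, less where a joint would pass 70% of its speed; a pose out of reach is approached as far as the arm can. The fingers move at their own pace and stop on an object; FORCE is the grip in N (left out, the last holds). Time passes only in rows, so rows that do not move let the fingers close. It prints the time, the measured TCP pose, the force, the opening and the grip force at its end. Input that does not fit is refused with a message, and nothing moves.
- bot.get_state(): the state, without advancing time (a new reading comes with each control period).
- bot.grab_frame(name): name is "side" or "top"; returns (picture, depth): 400x640x3 uint8, red, green, blue; 400x640 float32, m along the optical axis (not along the pixel's ray), 0 where there is no reading.
- bot.camera_info(name): a dict with "K" (3x3 intrinsics, pixels), "D" ([k1, k2, p1, p2, k3] as OpenCV has them; the pictures are not rectified), "T" (4x4, takes a point from camera to world coordinates). Camera axes: x right, y up, looking along -z (the intrinsics and any distortion apply to the point x, -y, -z); pixel columns grow to the right and rows downward; lengths in m; the calibration is good to about 2 mm. A picture is of the moment at which its call begins. camera_info takes no time and is no camera call.
- bot.close_job(): hands the job in; it is judged then, once.
The state is a dict: "time": time; "q": joint angles; "dq": joint speeds; "effort": joint torques, N m; "tool_pos": TCP position; "orientation": TCP orientation; "force": force on the tool from outside, world axes, zero at the start; "torque": the same for the moment, N m; "grip_width": opening from 0.0 (shut) to 1.0 (fully open); "grasp_force": force on a finger pad.
Only numpy, scipy, OpenCV 4.12 (cv2) and the standard library are available. Lean on these libraries where they do the work, as an engineer would, in place of code of your own. Each camera call takes 0.05 s, during which the arm holds its last target. There are 200 camera calls.

## Working session

There is one attempt and no reset: what is moved stays moved. The work goes in short steps, Python scripts to look and compute and a shell command to move; the robot and the scene stay as the last step left them, time stands still between calls to the robot, and variables do not carry over. Pictures are saved under pics/ and viewed, at most 14 in all, crops included, and the job is handed in when it is done.

```bash
ls; mkdir -p pics; cat > h.py <<'E'
import numpy as np, cv2
from bench import bot
def grab(n,save=None):
    p,d=bot.grab_frame(n)
    if save: cv2.imwrite('pics/'+save,cv2.cvtColor(p,cv2.COLOR_RGB2BGR))
    return p,d
def rays(n,uv):
    c=bot.camera_info(n); K=np.array(c['K']);D=np.array(c['D']);T=np.array(c['T'])
    p=cv2.undistortPoints(np.array(uv,float).reshape(-1,1,2),K,D).reshape(-1,2)
    d=np.c_[p[:,0],-p[:,1],-np.ones(len(p))]
    return T[:3,3],d@T[:3,:3].T
def plane(n,uv,z):
    o,d=rays(n,uv); return o+d*((z-o[2])/d[:,2])[:,None]
def pts(n,uv,depth):
    o,d=rays(n,uv); uv=np.array(uv,int).reshape(-1,2)
    return o+d*depth[uv[:,1],uv[:,0]][:,None]
def st():
    s=bot.get_state(); np.set_printoptions(precision=4,suppress=True)
    return s
E
python3 - <<'E'
from h import *
for n in('top','side'):
    p,d=grab(n,n+'0.png'); np.save(n+'d.npy',d)
    c=bot.camera_info(n);print(n,c['K'],c['D'],c['T'])
s=st();print(s['tool_pos'],s['orientation'],s['time'])
E
```

```text
bench.py
nudge.py
pics
top [[427.79221646   0.         315.32393974]
 [  0.         427.79221646 200.7321995 ]
 [  0.           0.           1.        ]] [0.03806063 0.         0.         0.         0.        ] [[ 2.03387128e-02  9.95616925e-01 -9.12867796e-02  4.27139259e-01]
 [-9.99792967e-01  2.03085967e-02 -1.25888338e-03 -2.59397427e-02]
 [ 6.00540796e-04  9.12934842e-02  9.95823849e-01  1.22928058e+00]
 [ 0.00000000e+00  0.00000000e+00  0.00000000e+00  1.00000000e+00]]
side [[417.78246756   0.         322.28285414]
 [  0.         417.78246756 197.44075748]
 [  0.           0.           1.        ]] [-0.11040685  0.          0.          0.          0.        ] [[ 0.943108    0.21116484 -0.25682039  0.21427593]
 [-0.33224593  0.56916096 -0.75210933 -0.91391501]
 [-0.0126469   0.79464785  0.60693892  0.83146112]
 [ 0.          0.          0.          1.        ]]
[0.2687 0.5636 0.238 ] [[-0.9027  0.4302 -0.0006]
 [ 0.4302  0.9027 -0.0016]
 [-0.0001 -0.0017 -1.    ]] 0.1
```

View pics/top0.png

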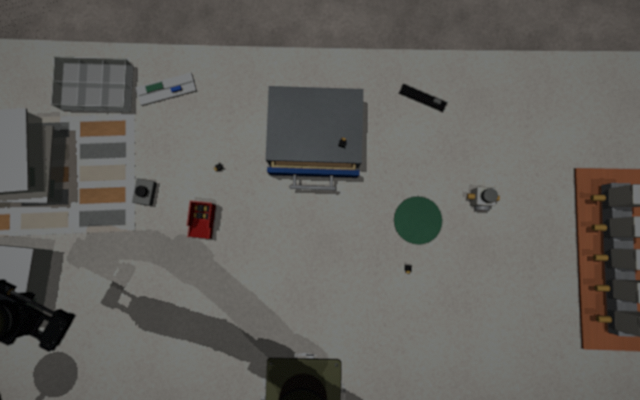

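View pics/side0.png

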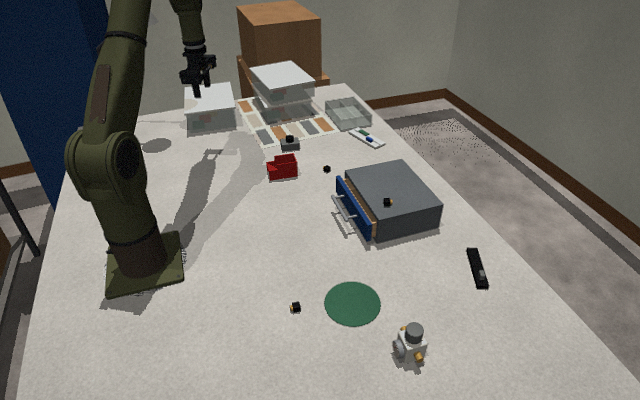

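The top view shows the bin at (201,219), bench strays at (220,167) and (408,268), one on the cabinet at (342,142), the handle near (315,188), the mat at (418,220), the dial box at (145,192) and the regulator at (484,198). The side view agrees, with strays at (326,169), (295,307) and (387,202). Next I'll measure them.

```bash
cat > m.py <<'E'
from h import *
import sys
def cloud(n,d):
    v,u=np.mgrid[0:400,0:640]; P=pts(n,np.c_[u.ravel(),v.ravel()],d); P[(d.ravel()==0)]=np.nan
    return P.reshape(400,640,3)
def comps(m,a=8):
    n,l,s,c=cv2.connectedComponentsWithStats(m.astype(np.uint8)); return [(c[i],s[i],l==i) for i in range(1,n) if s[i,4]>=a]
def tri(a,b):
    o1,d1=rays('top',[a]);o2,d2=rays('side',[b]);d1=d1[0];d2=d2[0]
    t=np.linalg.lstsq(np.c_[d1,-d2],o2-o1,rcond=None)[0]
    p,q=o1+d1*t[0],o2+d2*t[1]; return (p+q)/2,np.linalg.norm(p-q)
E
python3 - <<'E'
from m import *
for n in('top','side'):
    p=cv2.cvtColor(cv2.imread(f'pics/{n}0.png'),cv2.COLOR_BGR2RGB);d=np.load(n+'d.npy')
    C=cloud(n,d); hsv=cv2.cvtColor(p,cv2.COLOR_RGB2HSV).astype(int)
    work=(C[...,0]>.2)&(C[...,0]<.95)&(abs(C[...,1])<.62)
    H,S,V=[hsv[...,i] for i in range(3)]
    masks=dict(red=((H<8)|(H>172))&(S>150)&(V>50),green=(H>60)&(H<95)&(S>80)&(V>40),blue=(H>100)&(H<125)&(S>150)&(V>40),dark=(V<45),)
    for k,m in masks.items():
        for c,s,l in comps(m&work,6):
            if s[4]>3000: continue
            P=C[l]; r=cv2.minAreaRect(np.argwhere(l)[:,::-1].astype(np.float32))
            print(n,k,c.round(1),s[4],'ctr3d',np.nanmedian(P,0).round(4),'zmax',np.nanpercentile(P[:,2],98).round(4),'zmin',np.nanmin(P[:,2]).round(3))
    if n=='top':
        for nm,m in dict(cab=(C[...,2]>.075)&(C[...,2]<.105)&work).items():
            for c,s,l in comps(m,10):
                q=C[l]; r=cv2.minAreaRect(q[:,:2].astype(np.float32)); print(nm,c,s[4],r,np.nanmedian(q,0),cv2.boxPoints(r).round(4).tolist())
E
python3 - <<'E'
import cv2,sys
a=cv2.imread('pics/top0.png');b=cv2.imread('pics/side0.png')
import numpy as np
x=np.vstack([np.hstack([cv2.resize(a[150:250,180:250],(280,400),interpolation=2),cv2.resize(a[130:205,260:370],(440,300),interpolation=2).copy() if 0 else cv2.copyMakeBorder(cv2.resize(a[130:205,260:370],(440,300),interpolation=2),0,100,0,0,0)])])
cv2.imwrite('pics/c1.png',cv2.convertScaleAbs(x,alpha=2))
E
```

```text
top red [201.6 225.2] 413 ctr3d [0.457  0.2932 0.0251] zmax 0.0611 zmin -0.001
top green [154.  87.] 78 ctr3d [0.8607 0.4514 0.0126] zmax 0.0163 zmin 0.005
top green [417.6 219.9] 1680 ctr3d [ 0.4903 -0.3182  0.0038] zmax 0.0087 zmin -0.004
top blue [176.   88.3] 30 ctr3d [0.855  0.3838 0.0216] zmax 0.0245 zmin 0.017
top blue [312.7 171.6] 388 ctr3d [ 0.612  -0.0165  0.0775] zmax 0.0823 zmin 0.063
top dark [421.5  97.2] 431 ctr3d [ 0.8485 -0.3261  0.0126] zmax 0.0243 zmin 0.005
top dark [342.1 143.5] 50 ctr3d [ 0.6847 -0.0924  0.108 ] zmax 0.1112 zmin 0.088
top dark [269.  161.6] 14 ctr3d [0.6412 0.1065 0.0578] zmax 0.0806 zmin 0.014
top dark [357.2 164.7] 19 ctr3d [ 0.6381 -0.1392  0.0479] zmax 0.0792 zmin 0.013
top dark [219.1 167. ] 32 ctr3d [0.6293 0.2526 0.0177] zmax 0.0222 zmin 0.005
top dark [281. 174.] 67 ctr3d [0.6092 0.0728 0.0441] zmax 0.0669 zmin 0.017
top dark [311.8 175.1] 90 ctr3d [ 0.6081 -0.0122  0.0421] zmax 0.0664 zmin -0.001
top dark [344.4 176.1] 69 ctr3d [ 0.6069 -0.1045  0.0426] zmax 0.0673 zmin 0.019
top dark [152.8 193.6] 80 ctr3d [0.5487 0.4365 0.0163] zmax 
[... 2963 characters left out ...]
0.6965 -0.1447  0.0855] zmax 0.0902 zmin 0.08
side dark [387.3 219.2] 6 ctr3d [ 0.6652 -0.1445  0.0871] zmax 0.0886 zmin 0.077
side dark [377.4 225.4] 14 ctr3d [ 0.639  -0.1399  0.0657] zmax 0.0801 zmin 0.05
side dark [375.9 237.3] 19 ctr3d [ 0.6392 -0.1372  0.0127] zmax 0.0412 zmin 0.003
side dark [405.9 233.8] 11 ctr3d [ 0.7321 -0.1463  0.0099] zmax 0.0179 zmin 0.003
side dark [476.5 268.1] 421 ctr3d [ 0.8436 -0.3325  0.013 ] zmax 0.0171 zmin 0.001
side dark [295.9 306.9] 67 ctr3d [ 0.3551 -0.2934  0.018 ] zmax 0.0226 zmin 0.002
side dark [407.1 336.7] 22 ctr3d [ 0.5401 -0.4932  0.078 ] zmax 0.0902 zmin 0.065
side dark [416.9 340.9] 15 ctr3d [ 0.5575 -0.5071  0.0686] zmax 0.0861 zmin 0.065
```

View pics/c1.png

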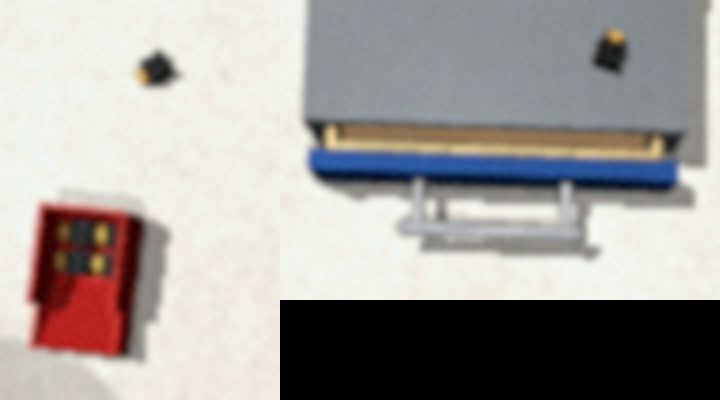

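The crops show the bin with 4 fittings and its lip toward the robot. The drawer is about 17 mm open, and its bar is at about row 187. The collars are visible. Next I'll take refined measurements.

```bash
cat > s.py <<'E'
from m import *
def look(tag):
    out={}
    for n in('top','side'):
        p,d=grab(n,f'{n}{tag}.png'); out[n]=(p,d,cloud(n,d))
    return out
def fittings(p,d,C,n,verbose=True,V=55):
    hsv=cv2.cvtColor(p,cv2.COLOR_RGB2HSV).astype(int); m=(hsv[...,2]<V)|((hsv[...,0]>10)&(hsv[...,0]<30)&(hsv[...,1]>110)&(hsv[...,2]>60))
    z=C[...,2]; m&=(C[...,0]>.25)&(C[...,0]<.9)&(abs(C[...,1])<.6)&(z>.008)&(z<.118)
    r=[]
    for c,s,l in comps(m,15):
        if s[4]>140: continue
        h=hsv[l]; yel=(h[:,0]>8)&(h[:,0]<32)&(h[:,1]>100)&(h[:,2]>50)
        P=C[l]; top=np.nanpercentile(P[:,2],90)
        uv=np.argwhere(l)[:,::-1]; Q=plane(n,uv,top-.004)
        if yel.sum()<2: continue
        ext=np.ptp(Q[:,:2],0)
        if max(ext)>.045: continue
        dirv=Q[yel].mean(0)-Q[~yel].mean(0)
        r.append((Q[:,:2].mean(0),top,np.degrees(np.arctan2(dirv[1],dirv[0])),s[4],c))
        if verbose: print(n,'fit',Q[:,:2].mean(0).round(4),'top',top.round(4),'collar deg',r[-1][2].round(0),'n',s[4],'px',c.round(0))
    return r
E
python3 - <<'E'
from s import *
for n in('top','side'):
    p=cv2.cvtColor(cv2.imread(f'pics/{n}0.png'),cv2.COLOR_BGR2RGB);d=np.load(n+'d.npy');C=cloud(n,d)
    fittings(p,d,C,n)
    z=C[...,2];x=C[...,0];y=C[...,1]
    m=(z>.045)&(z<.065)&(x>.54)&(x<.6)&(y>-.1)&(y<.07)
    q=C[m]; print(n,'handle',len(q),np.nanmedian(q,0),q.min(0),q.max(0), np.polyfit(q[:,1],q[:,0],1))
    hsv=cv2.cvtColor(p,cv2.COLOR_RGB2HSV).astype(int)
    m=(z>.05)&(z<.07)&(x>.4)&(x<.56)&(y>.2)&(y<.36)
    q=C[m];r=cv2.minAreaRect(q[:,:2].astype(np.float32));print(n,'binrim',len(q),r,cv2.boxPoints(r).round(4).tolist(),np.median(q[:,2]))
    m=(z>.004)&(z<.07)&(x>.4)&(x<.56)&(y>.2)&(y<.36)
    q=C[m];r=cv2.minAreaRect(q[:,:2].astype(np.float32));print(n,'binall',len(q),r,cv2.boxPoints(r).round(4).tolist())
    g=(hsv[...,0]>60)&(hsv[...,0]<95)&(hsv[...,1]>80)&(x<.6)&(y<-.2)&(z<.02)
    uv=np.argwhere(g)[:,::-1].astype(float);print('mat',plane(n,[cv2.fitEllipse(cv2.findContours(g.astype(np.uint8),0,1)[0][0])[0]],.003))
E
```

```text
top fit [ 0.6862 -0.093 ] top 0.1102 collar deg -12.0 n 69 px [342. 143.]
top fit [0.6365 0.0797] top 0.0833 collar deg -114.0 n 20 px [278. 162.]
top fit [ 0.6344 -0.1284] top 0.0845 collar deg 106.0 n 39 px [354. 164.]
top fit [0.6294 0.2541] top 0.0212 collar deg 118.0 n 40 px [219. 167.]
top fit [ 0.558  -0.4565] top 0.0454 collar deg nan n 35 px [471. 196.]
top fit [ 0.3537 -0.2863] top 0.0206 collar deg -177.0 n 41 px [408. 268.]
top handle 231 [ 0.57375824 -0.01462224  0.05655044] [ 0.56707635 -0.08095761  0.04670269] [0.59922149 0.04927687 0.06385958] [0.01028425 0.57598656]
top binrim 138 ((0.4932769536972046, 0.2936418354511261), (0.06457290053367615, 0.06925787776708603), 85.8985366821289) [[0.4564000070095062, 0.2639000117778778], [0.5254999995231628, 0.2590000033378601], [0.5300999879837036, 0.32339999079704285], [0.460999995470047, 0.32829999923706055]] 0.058770499213418925
top binall 1065 ((0.48034319281578064, 0.27930203080177307), (0.1596250981092453, 0.15819071233272552), 0.32736435532569885) [[0.4000999927520752, 0.3578999936580658], [0.4009999930858612, 0.19979999
[... 718 characters left out ...]
(0.06842576712369919, 0.07005148380994797), 85.79660034179688) [[0.4555000066757202, 0.26339998841285706], [0.5253000259399414, 0.2581999897956848], [0.5303000211715698, 0.3264999985694885], [0.46050000190734863, 0.33160001039505005]] 0.05758502210616834
side binall 733 ((0.4809238910675049, 0.2787396013736725), (0.15930669009685516, 0.15205784142017365), 1.2889143228530884) [[0.39959999918937683, 0.3529999852180481], [0.40299999713897705, 0.20090000331401825], [0.5623000264167786, 0.2045000046491623], [0.5587999820709229, 0.3564999997615814]]
mat [[ 0.4902323  -0.31963586  0.003     ]]s.py:19: RuntimeWarning: Mean of empty slice.
  dirv=Q[yel].mean(0)-Q[~yel].mean(0)
  ret = um.true_divide(
```

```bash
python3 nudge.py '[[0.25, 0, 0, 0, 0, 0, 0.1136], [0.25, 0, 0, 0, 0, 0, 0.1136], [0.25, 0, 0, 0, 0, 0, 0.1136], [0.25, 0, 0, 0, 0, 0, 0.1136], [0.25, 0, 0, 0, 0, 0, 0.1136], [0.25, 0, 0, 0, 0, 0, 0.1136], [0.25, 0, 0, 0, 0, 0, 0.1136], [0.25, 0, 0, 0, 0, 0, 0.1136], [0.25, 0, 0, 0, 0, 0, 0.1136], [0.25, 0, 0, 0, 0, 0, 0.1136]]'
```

```text
refused: ROWS must be an object with one list for each field. Nothing was moved.
```

Nothing moved. I misread the format; it is an object with one list for each field. Resending.

```bash
python3 nudge.py '{"jaw":[0.25, 0.25, 0.25, 0.25, 0.25, 0.25, 0.25, 0.25, 0.25, 0.25], "tx":[0, 0, 0, 0, 0, 0, 0, 0, 0, 0], "ty":[0, 0, 0, 0, 0, 0, 0, 0, 0, 0], "tz":[0, 0, 0, 0, 0, 0, 0, 0, 0, 0], "drx":[0, 0, 0, 0, 0, 0, 0, 0, 0, 0], "dry":[0, 0, 0, 0, 0, 0, 0, 0, 0, 0], "drz":[0.1136, 0.1136, 0.1136, 0.1136, 0.1136, 0.1136, 0.1136, 0.1136, 0.1136, 0.1136]}'
python3 nudge.py '{"jaw":[0.25, 0.25, 0.25, 0.25, 0.25, 0.25, 0.25, 0.25, 0.25, 0.25], "tx":[-0.029, -0.029, -0.029, -0.029, -0.029, -0.029, -0.029, -0.029, -0.029, -0.029], "ty":[0.015, 0.015, 0.015, 0.015, 0.015, 0.015, 0.015, 0.015, 0.015, 0.015], "tz":[0, 0, 0, 0, 0, 0, 0, 0, 0, 0], "drx":[0, 0, 0, 0, 0, 0, 0, 0, 0, 0], "dry":[0, 0, 0, 0, 0, 0, 0, 0, 0, 0], "drz":[0, 0, 0, 0, 0, 0, 0, 0, 0, 0]}'
python3 nudge.py '{"jaw":[0.25, 0.25, 0.25, 0.25, 0.25, 0.25, 0.25, 0.25, 0.25, 0.25], "tx":[-0.029, -0.029, -0.029, -0.029, -0.029, -0.029, -0.029, -0.029, -0.029, -0.029], "ty":[0.015, 0.015, 0.015, 0.015, 0.015, 0.015, 0.015, 0.015, 0.015, 0.015], "tz":[0, 0, 0, 0, 0, 0, 0, 0, 0, 0], "drx":[0, 0, 0, 0, 0, 0, 0, 0, 0, 0], "dry":[0, 0, 0, 0, 0, 0, 0, 0, 0, 0], "drz":[0, 0, 0, 0, 0, 0, 0, 0, 0, 0]}'
python3 nudge.py '{"jaw":[0.25, 0.25], "tx":[0, 0], "ty":[0, 0], "tz":[0, 0], "drx":[0, 0], "dry":[0, 0], "drz":[0, 0]}'
```

```text
time: 0.93
tool_pos: [0.2686, 0.5639, 0.2383]
orientation: [[0.015, 1.0, -0.001], [1.0, -0.015, -0.001], [-0.001, -0.0, -1.0]]
force: [-0.2, -0.5, -0.2]
grip_width: 0.266
grasp_force: 0.0
time: 1.77
tool_pos: [0.4162, 0.2712, 0.2385]
orientation: [[0.01, 1.0, -0.0], [1.0, -0.01, -0.0], [-0.0, -0.0, -1.0]]
force: [0.5, -0.0, -0.8]
grip_width: 0.25
grasp_force: 0.0
time: 2.6
tool_pos: [0.5633, -0.0203, 0.2384]
orientation: [[0.01, 1.0, -0.001], [1.0, -0.01, 0.0], [0.0, -0.001, -1.0]]
force: [0.4, 0.7, 0.4]
grip_width: 0.25
grasp_force: 0.0
time: 2.77
tool_pos: [0.5633, -0.0212, 0.2382]
orientation: [[0.015, 1.0, -0.001], [1.0, -0.015, -0.001], [-0.001, -0.0, -1.0]]
force: [-0.1, 1.1, -0.0]
grip_width: 0.247
grasp_force: 0.0
```

```bash
python3 nudge.py '{"jaw":[0.25, 0.25, 0.25, 0.25, 0.25, 0.25, 0.25, 0.25, 0.25], "tx":[0.005, 0, 0, 0, 0, 0, 0, 0, 0], "ty":[0.009, 0, 0, 0, 0, 0, 0, 0, 0], "tz":[0.03, 0.035, 0.035, 0.03, 0.02, 0.02, 0.016, 0.016, 0], "drx":[0, 0, 0, 0, 0, 0, 0, 0, 0], "dry":[0, 0, 0, 0, 0, 0, 0, 0, 0], "drz":[0, 0, 0, 0, 0, 0, 0, 0, 0]}'
python3 nudge.py '{"jaw":[0, 0, 0, 0, 0], "tx":[0, 0, 0, 0, 0], "ty":[0, 0, 0, 0, 0], "tz":[0, 0, 0, 0, 0], "drx":[0, 0, 0, 0, 0], "dry":[0, 0, 0, 0, 0], "drz":[0, 0, 0, 0, 0]}' 30
```

```text
time: 3.52
tool_pos: [0.5695, -0.0117, 0.0339]
orientation: [[0.007, 1.0, -0.006], [1.0, -0.007, 0.001], [0.001, -0.006, -1.0]]
force: [0.7, -0.2, -0.1]
grip_width: 0.25
grasp_force: 0.0
time: 3.93
tool_pos: [0.5727, -0.0128, 0.0374]
orientation: [[0.009, 1.0, 0.001], [1.0, -0.009, 0.001], [0.001, 0.001, -1.0]]
force: [1.4, 2.3, -0.1]
grip_width: 0.112
grasp_force: 30.0
```

```bash
python3 nudge.py '{"jaw":[0, 0, 0, 0, 0, 0, 0, 0, 0, 0], "tx":[0, 0, 0, 0, 0, 0, 0, 0, 0, 0], "ty":[-0.008, -0.015, -0.015, -0.015, -0.015, -0.015, -0.015, -0.015, -0.01, 0], "tz":[0, 0, 0, 0, 0, 0, 0, 0, 0, 0], "drx":[0, 0, 0, 0, 0, 0, 0, 0, 0, 0], "dry":[0, 0, 0, 0, 0, 0, 0, 0, 0, 0], "drz":[0, 0, 0, 0, 0, 0, 0, 0, 0, 0]}'
python3 nudge.py '{"jaw":[0, 0, 0, 0], "tx":[0, 0, 0, 0], "ty":[-0.003, -0.003, -0.003, 0], "tz":[0, 0, 0, 0], "drx":[0, 0, 0, 0], "dry":[0, 0, 0, 0], "drz":[0, 0, 0, 0]}'
```

```text
time: 4.77
tool_pos: [0.4451, -0.0113, 0.0374]
orientation: [[0.008, 1.0, -0.008], [1.0, -0.008, 0.002], [0.002, -0.008, -1.0]]
force: [-1.1, 4.9, -0.7]
grip_width: 0.114
grasp_force: 30.0
time: 5.1
tool_pos: [0.4421, -0.0113, 0.0378]
orientation: [[0.008, 1.0, -0.01], [1.0, -0.008, 0.002], [0.002, -0.01, -1.0]]
force: [-0.5, 5.9, -31.1]
grip_width: 0.113
grasp_force: 30.0
```

```bash
python3 nudge.py '{"jaw":[0, 0, 0], "tx":[0, 0, 0], "ty":[0.003, 0, 0], "tz":[0, 0, 0], "drx":[0, 0, 0], "dry":[0, 0, 0], "drz":[0, 0, 0]}'
python3 nudge.py '{"jaw":[0.25, 0.25, 0.25], "tx":[0, 0, 0], "ty":[0, 0, 0], "tz":[0, 0, 0], "drx":[0, 0, 0], "dry":[0, 0, 0], "drz":[0, 0, 0]}'
python3 - <<'E'
from s import *
o=look(1)
for n in o:
    C=o[n][2];z=C[...,2];x=C[...,0];y=C[...,1]
    m=(z>.07)&(z<.083)&(x>.44)&(x<.55)&(y>-.13)&(y<.1);q=C[m]
    print(n,np.nanmin(q,0),np.nanmedian(q,0),np.nanmax(q,0))
E
```

```text
time: 5.35
tool_pos: [0.4451, -0.0113, 0.0378]
orientation: [[0.008, 1.0, -0.01], [1.0, -0.008, 0.002], [0.002, -0.01, -1.0]]
force: [0.3, 5.1, -30.5]
grip_width: 0.112
grasp_force: 30.0
time: 5.6
tool_pos: [0.4468, -0.0138, 0.0402]
orientation: [[0.012, 1.0, -0.005], [1.0, -0.012, -0.001], [-0.001, -0.005, -1.0]]
force: [0.2, 0.2, -0.2]
grip_width: 0.25
grasp_force: 0.0
top [ 0.47900388 -0.129944    0.07004329] [ 0.48782042 -0.10259443  0.07704816] [0.54836336 0.09921464 0.08297305]
side [ 0.45935112 -0.12979161  0.07000103] [ 0.48553097 -0.06964564  0.07787704] [ 0.54704635 -0.00533724  0.08227159]
```

```bash
python3 nudge.py '{"jaw":[0, 0, 0, 0, 0], "tx":[0, 0, 0, 0, 0], "ty":[0, 0, 0, 0, 0], "tz":[0.002, 0, 0, 0, 0], "drx":[0, 0, 0, 0, 0], "dry":[0, 0, 0, 0, 0], "drz":[0, 0, 0, 0, 0]}' 20
python3 nudge.py '{"jaw":[0, 0, 0], "tx":[0, 0, 0], "ty":[-0.003, -0.003, 0], "tz":[0, 0, 0], "drx":[0, 0, 0], "dry":[0, 0, 0], "drz":[0, 0, 0]}'
python3 nudge.py '{"jaw":[0, 0, 0], "tx":[0, 0, 0], "ty":[-0.002, -0.001, 0], "tz":[0, 0, 0], "drx":[0, 0, 0], "dry":[0, 0, 0], "drz":[0, 0, 0]}'
python3 nudge.py '{"jaw":[0, 0, 0], "tx":[0, 0, 0], "ty":[-0.002, -0.001, 0], "tz":[0, 0, 0], "drx":[0, 0, 0], "dry":[0, 0, 0], "drz":[0, 0, 0]}'
```

```text
time: 6.12
tool_pos: [0.4463, -0.013, 0.0378]
orientation: [[0.01, 1.0, -0.006], [1.0, -0.01, -0.0], [-0.0, -0.006, -1.0]]
force: [-0.6, -1.1, 3.4]
grip_width: 0.115
grasp_force: 20.0
time: 6.37
tool_pos: [0.441, -0.0129, 0.038]
orientation: [[0.01, 1.0, -0.012], [1.0, -0.01, -0.0], [-0.0, -0.012, -1.0]]
force: [-0.2, -1.3, -17.2]
grip_width: 0.118
grasp_force: 20.0
time: 6.62
tool_pos: [0.4403, -0.0128, 0.0385]
orientation: [[0.01, 1.0, -0.012], [1.0, -0.01, 0.0], [0.0, -0.012, -1.0]]
force: [2.2, -2.5, -28.3]
grip_width: 0.116
grasp_force: 20.0
time: 6.87
tool_pos: [0.4403, -0.0126, 0.0394]
orientation: [[0.01, 1.0, -0.011], [1.0, -0.01, 0.0], [0.0, -0.011, -1.0]]
force: [5.3, -3.3, -29.7]
grip_width: 0.115
grasp_force: 20.0
```

```bash
python3 nudge.py '{"jaw":[0.25, 0.25, 0.25, 0.25, 0.25, 0.25, 0.25, 0.25, 0.25], "tx":[0, 0, 0, 0, 0, 0, 0, 0, 0], "ty":[0, 0, 0, 0, 0, 0, 0, 0, 0], "tz":[0, 0, 0, -0.02, -0.04, -0.04, -0.04, -0.04, 0], "drx":[0, 0, 0, 0, 0, 0, 0, 0, 0], "dry":[0, 0, 0, 0, 0, 0, 0, 0, 0], "drz":[0, 0, 0, 0, 0, 0, 0, 0, 0]}'
python3 nudge.py '{"jaw":[1, 1, 1, 1, 1, 1, 1, 1, 1, 1], "tx":[0.031, 0.031, 0.031, 0.031, 0.031, 0.031, 0.031, 0.031, 0.031, 0.031], "ty":[0.006, 0.006, 0.006, 0.006, 0.006, 0.006, 0.006, 0.006, 0.006, 0.006], "tz":[0, 0, 0, 0, 0, 0, 0, 0, 0, 0], "drx":[0, 0, 0, 0, 0, 0, 0, 0, 0, 0], "dry":[0, 0, 0, 0, 0, 0, 0, 0, 0, 0], "drz":[0, 0, 0, 0, 0, 0, 0, 0, 0, 0]}'
python3 nudge.py '{"jaw":[1, 1, 1, 1, 1, 1, 1, 1, 1, 1], "tx":[0, 0, 0, 0, 0, 0, 0, 0, 0, 0], "ty":[0, 0, 0, 0, 0, 0, 0, 0, 0, 0], "tz":[0, 0, 0, 0, 0, 0, 0, 0, 0, 0], "drx":[0, 0, 0, 0, 0, 0, 0, 0, 0, 0], "dry":[0, 0, 0, 0, 0, 0, 0, 0, 0, 0], "drz":[-0.1162, -0.1162, -0.1162, -0.1162, -0.1162, -0.1162, -0.1162, -0.1162, -0.1162, -0.1162]}'
python3 nudge.py '{"jaw":[1, 1, 1, 1, 1], "tx":[0, 0, 0, 0, 0], "ty":[0, 0, 0, 0, 0], "tz":[0, 0, 0, 0, 0], "drx":[0, 0, 0, 0, 0], "dry":[0, 0, 0, 0, 0], "drz":[-0.1162, -0.1162, -0.1162, 0, 0]}'
python3 - <<'E'
from s import *
o=look(2)
for n in o:
    p,d,C=o[n];z=C[...,2];x=C[...,0];y=C[...,1]
    m=(z>.07)&(z<.083)&(x>.44)&(x<.55)&(y>-.15)&(y<.11);q=C[m]
    print(n,np.nanmin(q,0),np.nanmedian(q,0),np.nanmax(q,0))
    fittings(p,d,C,n)
print(st()['q'])
E
```

```text
time: 7.62
tool_pos: [0.4433, -0.0125, 0.2273]
orientation: [[0.01, 1.0, -0.0], [1.0, -0.01, 0.001], [0.001, -0.0, -1.0]]
force: [0.7, -0.4, 0.5]
grip_width: 0.249
grasp_force: 0.0
time: 8.45
tool_pos: [0.5024, 0.298, 0.2201]
orientation: [[0.009, 1.0, -0.014], [1.0, -0.009, 0.0], [-0.0, -0.014, -1.0]]
force: [0.3, 0.5, -0.3]
grip_width: 0.981
grasp_force: 0.0
time: 9.28
tool_pos: [0.5025, 0.2963, 0.2201]
orientation: [[-0.916, 0.401, -0.013], [0.401, 0.916, -0.0], [0.012, -0.006, -1.0]]
force: [0.3, 0.0, -0.9]
grip_width: 1.0
grasp_force: 0.0
time: 9.7
tool_pos: [0.5028, 0.2963, 0.22]
orientation: [[-0.997, 0.073, -0.014], [0.073, 0.997, 0.0], [0.014, -0.001, -1.0]]
force: [0.4, -0.2, 0.6]
grip_width: 1.004
grasp_force: 0.0
top [ 0.47400444 -0.14058226  0.07001274] [ 0.48343407 -0.01647088  0.07757292] [0.54623887 0.10987238 0.08295528]
top fit [ 0.6862 -0.0925] top 0.1108 collar deg -13.0 n 59 px [342. 143.]
top fit [0.6296 0.2546] top 0.0199 collar deg 114.0 n 40 px [219. 167.]
top fit [ 0.5581 -0.4558] top 0.0468 collar deg nan n 34 px [471. 196.]
top fit [ 0.3544 -0.2861] top 0.0218 collar deg -179.0 n 35 px [408. 268.]
side [ 0.47337767 -0.14170166  0.07003256] [ 0.48207955 -0.03279641  0.07810247] [0.54979127 0.10846847 0.08241095]
side fit [0.6295 0.2527] top 0.0206 collar deg 128.0 n 30 px [326. 168.]
side fit [ 0.6849 -0.0987] top 0.1104 collar deg -3.0 n 65 px [387. 202.]
side fit [ 0.3536 -0.2899] top 0.0208 collar deg 174.0 n 72 px [295. 306.]
side fit [ 0.5408 -0.4737] top 0.0871 collar deg nan n 17 px [403. 328.]
side fit [ 0.5543 -0.5255] top 0.0452 collar deg nan n 73 px [418. 357.]
[-0.363   0.6844 -0.4236  1.6952  0.3425  0.8469  0.5646]s.py:19: RuntimeWarning: Mean of empty slice.
  dirv=Q[yel].mean(0)-Q[~yel].mean(0)
  ret = um.true_divide(
```

View pics/side2.png

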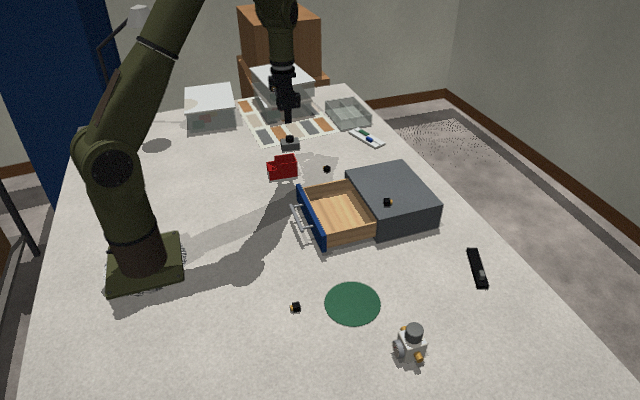

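```bash
python3 nudge.py '{"jaw":[1, 1, 1, 1, 1, 1, 1, 1, 1, 1], "tx":[0.007, 0, 0, 0, 0, 0, 0, 0, 0, 0], "ty":[-0.0023, 0, 0, 0, 0, 0, 0, 0, 0, 0], "tz":[0.03, 0.035, 0.035, 0.03, 0.02, 0.02, 0.014, 0.012, 0, 0], "drx":[0, 0, 0, 0, 0, 0, 0, 0, 0, 0], "dry":[0, 0, 0, 0, 0, 0, 0, 0, 0, 0], "drz":[0, 0, 0, 0, 0, 0, 0, 0, 0, 0]}'
python3 nudge.py '{"jaw":[0.5, 0.5, 0.5, 0.5, 0.5, 0.5], "tx":[0, 0, 0, 0, 0, 0], "ty":[0, 0, 0, 0, 0, 0], "tz":[0, 0, 0, 0, 0, 0], "drx":[0, 0, 0, 0, 0, 0], "dry":[0, 0, 0, 0, 0, 0], "drz":[0, 0, 0, 0, 0, 0]}' 25
```

```text
time: 10.63
tool_pos: [0.4935, 0.295, 0.024]
orientation: [[-0.997, 0.071, -0.013], [0.071, 0.998, -0.0], [0.013, -0.001, -1.0]]
force: [0.8, -0.2, 0.4]
grip_width: 0.999
grasp_force: 0.0
time: 11.13
tool_pos: [0.4941, 0.2949, 0.0248]
orientation: [[-0.997, 0.07, -0.012], [0.07, 0.998, 0.001], [0.012, -0.0, -1.0]]
force: [0.0, -0.9, 4.3]
grip_width: 0.677
grasp_force: 25.0
```

```bash
python3 nudge.py '{"jaw":[0.5, 0.5, 0.5, 0.5, 0.5, 0.5, 0.5, 0.5], "tx":[0, 0, 0, 0, 0, 0, 0, 0], "ty":[0, 0, 0, 0, 0, 0, 0, 0], "tz":[-0.01, -0.025, -0.03, -0.03, -0.03, -0.025, -0.01, 0], "drx":[0, 0, 0, 0, 0, 0, 0, 0], "dry":[0, 0, 0, 0, 0, 0, 0, 0], "drz":[0, 0, 0, 0, 0, 0, 0, 0]}'
python3 nudge.py '{"jaw":[0.5, 0.5, 0.5, 0.5, 0.5, 0.5, 0.5, 0.5, 0.5, 0.5], "tx":[-0.005, -0.0095, -0.0095, -0.0095, -0.0095, -0.0095, -0.0095, -0.0095, -0.0095, -0.0095], "ty":[-0.012, -0.0254, -0.0254, -0.0254, -0.0254, -0.0254, -0.0254, -0.0254, -0.0254, -0.0254], "tz":[0, 0, 0, 0, 0, 0, 0, 0, 0, 0], "drx":[0, 0, 0, 0, 0, 0, 0, 0, 0, 0], "dry":[0, 0, 0, 0, 0, 0, 0, 0, 0, 0], "drz":[0, 0, 0, 0, 0, 0, 0, 0, 0, 0]}'
python3 nudge.py '{"jaw":[0.5, 0.5, 0.5, 0.5, 0.5], "tx":[-0.0095, -0.0095, -0.005, 0, 0], "ty":[-0.0254, -0.0254, -0.012, 0, 0], "tz":[0, 0, 0, 0, 0], "drx":[0, 0, 0, 0, 0], "dry":[0, 0, 0, 0, 0], "drz":[0, 0, 0, 0, 0]}'
```

```text
time: 11.8
tool_pos: [0.4969, 0.2957, 0.1866]
orientation: [[-0.997, 0.07, -0.009], [0.07, 0.998, 0.003], [0.009, 0.003, -1.0]]
force: [-0.1, -0.1, -1.8]
grip_width: 0.68
grasp_force: 25.0
time: 12.63
tool_pos: [0.5677, 0.0454, 0.1805]
orientation: [[-0.997, 0.071, -0.018], [0.071, 0.997, -0.001], [0.018, -0.002, -1.0]]
force: [0.2, 0.3, -2.0]
grip_width: 0.679
grasp_force: 25.0
time: 13.05
tool_pos: [0.5876, -0.0161, 0.1813]
orientation: [[-0.997, 0.071, -0.016], [0.071, 0.997, 0.001], [0.016, -0.0, -1.0]]
force: [-0.5, 1.4, -2.0]
grip_width: 0.678
grasp_force: 25.0
```

```bash
python3 nudge.py '{"jaw":[0.5, 0.5, 0.5, 0.5, 0.5], "tx":[0, 0, 0, 0, 0], "ty":[0, 0, 0, 0, 0], "tz":[0, 0, 0, 0, 0], "drx":[0, 0, 0, 0, 0], "dry":[-0.12, -0.12, -0.12, -0.12, 0], "drz":[0, 0, 0, 0, 0]}'; python3 -c "
from h import *
print(st()['q'])"
```

```text
time: 13.47
tool_pos: [0.5882, -0.0223, 0.1799]
orientation: [[-0.948, 0.076, 0.308], [0.062, 0.997, -0.052], [-0.311, -0.03, -0.95]]
force: [0.3, -0.0, -2.6]
grip_width: 0.675
grasp_force: 25.0
[ 0.0212  0.6385 -0.1659  2.0476  0.8772  0.2356  0.5676]
```

```bash
python3 nudge.py '{"jaw":[0.5, 0.5, 0.5, 0.5, 0.5], "tx":[0, 0, 0, 0, 0], "ty":[0, 0, 0, 0, 0], "tz":[0, 0, 0, 0, 0], "drx":[0, 0, 0, 0, 0], "dry":[-0.06, -0.06, -0.06, 0, 0], "drz":[0, 0, 0, 0, 0]}'; python3 -c "
from h import *
print(st()['q'])"
```

```text
time: 13.88
tool_pos: [0.582, -0.0276, 0.1742]
orientation: [[-0.933, 0.082, 0.351], [0.062, 0.996, -0.069], [-0.355, -0.043, -0.934]]
force: [-0.2, 0.1, -2.1]
grip_width: 0.676
grasp_force: 25.0
[-0.0362  0.6397 -0.0804  2.1165  1.3483  0.153   0.0848]
```

```bash
python3 nudge.py '{"jaw":[0.5, 0.5, 0.5, 0.5, 0.5], "tx":[0, 0, 0, 0, 0], "ty":[0, 0, 0, 0, 0], "tz":[0, 0, 0, 0, 0], "drx":[0, 0, 0, 0, 0], "dry":[-0.06, -0.06, -0.06, -0.06, 0], "drz":[0, 0, 0, 0, 0]}'; python3 -c "
from h import *
print(st()['q'])"
python3 nudge.py '{"jaw":[0.5, 0.5, 0.5, 0.5, 0.5], "tx":[0, 0, 0, 0, 0], "ty":[0, 0, 0, 0, 0], "tz":[0, 0, 0, 0, 0], "drx":[0, 0, 0, 0, 0], "dry":[-0.06, -0.06, -0.06, -0.06, 0], "drz":[0, 0, 0, 0, 0]}'; python3 -c "
from h import *
print(st()['q'])"
```

```text
time: 14.3
tool_pos: [0.5725, -0.0347, 0.1691]
orientation: [[-0.885, 0.087, 0.458], [0.049, 0.994, -0.096], [-0.464, -0.063, -0.884]]
force: [-0.6, 0.2, -2.7]
grip_width: 0.679
grasp_force: 25.0
[ 0.1617  0.6762 -0.4135  2.2475  2.0701  0.4579 -0.6255]
time: 14.72
tool_pos: [0.5716, -0.0383, 0.1668]
orientation: [[-0.755, 0.091, 0.649], [0.021, 0.993, -0.115], [-0.655, -0.073, -0.752]]
force: [-0.1, -0.2, -2.8]
grip_width: 0.678
grasp_force: 25.0
[ 0.2477  0.8089 -0.6221  2.4522  2.4226  0.9682 -0.9744]
```

```bash
python3 nudge.py '{"jaw":[0.5, 0.5, 0.5, 0.5, 0.5, 0.5, 0.5], "tx":[-0.01, -0.01, 0, 0, 0, 0, 0], "ty":[0.01, 0.01, 0, 0, 0, 0, 0], "tz":[0, 0, 0, 0, 0, 0, 0], "drx":[0, 0, 0, 0, 0, 0, 0], "dry":[0, 0, -0.06, -0.06, -0.06, -0.06, 0], "drz":[0, 0, 0, 0, 0, 0, 0]}'; python3 -c "
from h import *
print(st()['q'])"
```

```text
time: 15.3
tool_pos: [0.5911, -0.0144, 0.1741]
orientation: [[-0.598, 0.084, 0.797], [-0.007, 0.994, -0.11], [-0.801, -0.071, -0.594]]
force: [-0.4, 0.0, -2.8]
grip_width: 0.682
grasp_force: 25.0
[ 0.2604  1.0106 -0.8331  2.5487  2.4699  1.4803 -0.988 ]
```

```bash
python3 nudge.py '{"jaw":[0.5, 0.5, 0.5, 0.5], "tx":[0, 0, 0, 0], "ty":[0, 0, 0, 0], "tz":[0, 0, 0, 0], "drx":[0, 0, 0, 0], "dry":[-0.06, -0.06, -0.06, 0], "drz":[0, 0, 0, 0]}'; python3 -c "
from h import *
print(st()['q'])"
```

```text
time: 15.63
tool_pos: [0.6025, 0.0086, 0.1599]
orientation: [[-0.529, 0.031, 0.848], [-0.041, 0.997, -0.062], [-0.847, -0.067, -0.527]]
force: [-1.8, 0.5, -5.3]
grip_width: 0.68
grasp_force: 25.0
[ 0.4339  1.3929 -1.3648  2.5538  2.4734  1.9133 -0.4961]
```

```bash
python3 nudge.py '{"jaw":[0.5, 0.5, 0.5, 0.5, 0.5, 0.5, 0.5], "tx":[-0.017, -0.02, -0.017, -0.01, 0, 0, 0], "ty":[-0.002, -0.005, -0.005, -0.005, 0, 0, 0], "tz":[-0.01, -0.012, -0.01, -0.01, 0, 0, 0], "drx":[0, 0, 0, 0, 0, 0, 0], "dry":[0.03, 0.06, 0.06, 0.06, 0.06, 0.06, 0], "drz":[0, 0, 0, 0, 0, 0, 0]}'; python3 -c "
from h import *
print(st()['q'])"
```

```text
time: 16.22
tool_pos: [0.6083, -0.0054, 0.257]
orientation: [[-0.755, 0.04, 0.654], [-0.017, 0.997, -0.081], [-0.655, -0.073, -0.752]]
force: [1.4, 0.4, -0.7]
grip_width: 0.679
grasp_force: 25.0
[ 0.5998  0.9228 -1.4226  2.2611  1.8836  1.2342 -0.2623]
```

```bash
python3 nudge.py '{"jaw":[0.5, 0.5, 0.5, 0.5, 0.5, 0.5], "tx":[0, 0, 0, 0, 0, 0], "ty":[0, 0, 0, 0, 0, 0], "tz":[0, 0, 0, 0, 0, 0], "drx":[0.0655, 0.0655, 0.0655, 0.0655, 0.0655, 0], "dry":[0.0073, 0.0073, 0.0073, 0.0073, 0.0073, 0], "drz":[0.0752, 0.0752, 0.0752, 0.0752, 0.0752, 0]}'; python3 -c "
from h import *
print(st()['q'])"
python3 nudge.py '{"jaw":[0.5, 0.5, 0.5, 0.5, 0.5, 0.5], "tx":[0, 0, 0, 0, 0, 0], "ty":[0, 0, 0, 0, 0, 0], "tz":[0, 0, 0, 0, 0, 0], "drx":[0.0655, 0.0655, 0.0655, 0.0655, 0.0655, 0], "dry":[0.0073, 0.0073, 0.0073, 0.0073, 0.0073, 0], "drz":[0.0752, 0.0752, 0.0752, 0.0752, 0.0752, 0]}'; python3 -c "
from h import *
print(st()['q'])"
```

```text
time: 16.72
tool_pos: [0.6072, -0.0017, 0.2536]
orientation: [[-0.673, 0.509, 0.537], [0.346, 0.858, -0.38], [-0.654, -0.07, -0.753]]
force: [-0.2, 0.9, -1.8]
grip_width: 0.677
grasp_force: 25.0
[ 0.3401  0.9209 -1.3147  2.119   1.6515  1.5311 -0.6643]
time: 17.22
tool_pos: [0.6075, -0.0039, 0.2525]
orientation: [[-0.425, 0.859, 0.287], [0.627, 0.508, -0.59], [-0.653, -0.071, -0.754]]
force: [1.1, 0.8, -1.7]
grip_width: 0.675
grasp_force: 25.0
[ 0.189   0.9615 -1.2041  1.8412  1.4123  1.7238 -0.9074]
```

```bash
python3 nudge.py '{"jaw":[0.5, 0.5, 0.5, 0.5, 0.5, 0.5], "tx":[0.003, 0.003, 0, 0, 0, 0], "ty":[-0.015, -0.015, 0, 0, 0, 0], "tz":[-0.0015, -0.0015, 0, 0, 0, 0], "drx":[0, 0, 0, 0, 0, 0], "dry":[0, 0, -0.06, -0.06, -0.06, 0], "drz":[0, 0, 0, 0, 0, 0]}'; python3 -c "
from h import *
print(st()['q'])"
```

```text
time: 17.72
tool_pos: [0.5762, -0.014, 0.2518]
orientation: [[-0.375, 0.853, 0.362], [0.505, 0.516, -0.692], [-0.777, -0.077, -0.625]]
force: [0.3, 0.8, -1.9]
grip_width: 0.682
grasp_force: 25.0
[ 0.0926  0.965  -1.1262  1.998   1.4501  1.8132 -1.1059]
```

```bash
python3 nudge.py '{"jaw":[0.5, 0.5, 0.5, 0.5], "tx":[0.018, 0.018, 0.018, 0], "ty":[0.002, 0.002, 0.002, 0], "tz":[0.0147, 0.0147, 0.0147, 0], "drx":[0, 0, 0, 0], "dry":[0, 0, 0, 0], "drz":[0, 0, 0, 0]}'; python3 -c "
from h import *
print(st()['q'])"
python3 nudge.py '{"jaw":[0.5, 0.5, 0.5, 0.5], "tx":[0, 0, 0, 0], "ty":[0, 0, 0, 0], "tz":[0, 0, 0, 0], "drx":[0, 0, 0, 0], "dry":[-0.06, -0.06, -0.06, 0], "drz":[0, 0, 0, 0]}'; python3 -c "
from h import *
print(st()['q'])"
```

```text
time: 18.05
tool_pos: [0.5767, -0.0161, 0.1791]
orientation: [[-0.376, 0.856, 0.354], [0.509, 0.511, -0.693], [-0.774, -0.08, -0.628]]
force: [-1.0, -0.0, -1.9]
grip_width: 0.678
grasp_force: 25.0
[ 0.0653  1.0896 -1.0646  2.0236  1.5277  1.803  -1.2146]
time: 18.38
tool_pos: [0.5777, -0.0137, 0.1823]
orientation: [[-0.303, 0.855, 0.42], [0.376, 0.512, -0.772], [-0.875, -0.076, -0.477]]
force: [0.5, -0.1, -1.7]
grip_width: 0.675
grasp_force: 25.0
[-0.0447  1.1396 -0.9655  2.0461  1.5613  1.9237 -1.3378]
```

```bash
python3 nudge.py '{"jaw":[0.5, 0.5, 0.5, 0.5, 0.5], "tx":[0, 0, 0, 0, 0], "ty":[0, 0, 0, 0, 0], "tz":[0, 0, 0, 0, 0], "drx":[0, 0, 0, 0, 0], "dry":[-0.06, -0.06, -0.06, 0, 0], "drz":[0, 0, 0, 0, 0]}'; python3 -c "
from h import *
print(st()['q'])"
python3 nudge.py '{"jaw":[0.5, 0.5, 0.5, 0.5], "tx":[0, 0, 0, 0], "ty":[0, 0, 0, 0], "tz":[0, 0, 0, 0], "drx":[0, 0, 0, 0], "dry":[-0.06, -0.06, 0, 0], "drz":[0, 0, 0, 0]}'; python3 -c "
from h import *
print(st()['q'])"
```

```text
time: 18.8
tool_pos: [0.578, -0.0144, 0.183]
orientation: [[-0.222, 0.857, 0.465], [0.235, 0.51, -0.828], [-0.946, -0.075, -0.315]]
force: [0.3, 0.7, -2.0]
grip_width: 0.677
grasp_force: 25.0
[-0.1438  1.1985 -0.8419  2.0495  1.5759  2.0193 -1.4493]
time: 19.13
tool_pos: [0.578, -0.0145, 0.1829]
orientation: [[-0.164, 0.857, 0.488], [0.134, 0.509, -0.85], [-0.977, -0.074, -0.199]]
force: [0.3, -0.4, -0.9]
grip_width: 0.681
grasp_force: 25.0
[-0.2211  1.2326 -0.7229  2.0424  1.5705  2.0448 -1.5214]
```

```bash
python3 nudge.py '{"jaw":[0.5, 0.5, 0.5, 0.5, 0.5, 0.5, 0.5], "tx":[0, 0, 0, 0, 0, 0, 0], "ty":[0, 0, 0, 0, 0, 0, 0], "tz":[0, 0, 0, 0, 0, 0, 0], "drx":[0, 0, 0, 0, 0, 0, 0], "dry":[-0.06, -0.06, -0.06, 0, 0, 0, 0], "drz":[0, 0, 0, 0, 0, 0, 0]}'; python3 - <<'E'
from s import *
print(st()['q'])
o=look(3)
a=o['top'][0][100:220,240:380];b=o['side'][0][130:270,260:440]
x=np.hstack([cv2.copyMakeBorder(cv2.resize(a,(350,300),interpolation=2),0,50,0,0,0),cv2.resize(b,(450,350),interpolation=2)])
cv2.imwrite('pics/c3.png',cv2.cvtColor(cv2.convertScaleAbs(x,alpha=1.6),cv2.COLOR_RGB2BGR))
E
```

```text
time: 19.72
tool_pos: [0.5779, -0.0149, 0.183]
orientation: [[-0.074, 0.858, 0.509], [-0.02, 0.509, -0.861], [-0.997, -0.073, -0.021]]
force: [0.4, -0.1, -0.3]
grip_width: 0.676
grasp_force: 25.0
[-0.3346  1.2928 -0.5315  2.0168  1.5482  2.0602 -1.6185]
```

View pics/c3.png

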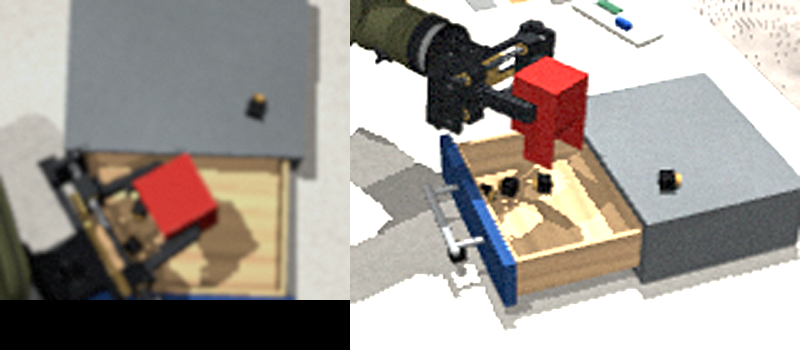

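Side view: three fittings lie in the drawer, and a dark spot near the handle at crop (457,255) could be an escaped one. I'll clear the bin and look again.

```bash
python3 nudge.py '{"jaw":[0.5, 0.5, 0.5, 0.5, 0.5, 0.5, 0.5, 0.5], "tx":[-0.03, -0.04, -0.03, 0, 0, 0, 0, 0], "ty":[0, 0, 0, 0, 0, 0, 0, 0], "tz":[0, 0, 0, 0, 0, 0, 0, 0], "drx":[0, 0, 0, 0, 0, 0, 0, 0], "dry":[0, 0, 0.03, 0.1, 0.1, 0.1, 0.1, 0], "drz":[0, 0, 0, 0, 0, 0, 0, 0]}'; python3 - <<'E'
from s import *
print(st()['q'])
E
```

```text
time: 20.48
tool_pos: [0.5858, -0.0137, 0.286]
orientation: [[-0.273, 0.859, 0.432], [0.343, 0.507, -0.791], [-0.899, -0.068, -0.433]]
force: [0.1, -0.0, -0.7]
grip_width: 0.677
grasp_force: 25.0
[-0.1272  0.8849 -0.7986  2.0126  1.4553  1.7641 -1.185 ]
```

```bash
python3 nudge.py '{"jaw":[0.5, 0.5, 0.5, 0.5, 0.5, 0.5, 0.5, 0.5, 0.5, 0.5], "tx":[-0.0065, -0.0065, -0.0065, -0.0065, -0.0065, -0.0065, -0.0065, -0.0065, -0.0065, 0], "ty":[-0.019, -0.019, -0.019, -0.019, -0.019, -0.019, -0.019, -0.019, -0.019, 0], "tz":[0.0165, 0.0165, 0.0165, 0.0165, 0.0165, 0.0165, 0.0165, 0.0165, 0.0165, 0], "drx":[0, 0, 0, 0, 0, 0, 0, 0, 0, 0], "dry":[0, 0, 0, 0, 0, 0, 0, 0, 0, 0], "drz":[0, 0, 0, 0, 0, 0, 0, 0, 0, 0]}'; python3 -c "
from h import *
print(st()['q'])"
python3 nudge.py '{"jaw":[0.5, 0.5, 0.5, 0.5, 0.5], "tx":[0, 0, 0, 0, 0], "ty":[0, 0, 0, 0, 0], "tz":[0, 0, 0, 0, 0], "drx":[0, 0, 0, 0, 0], "dry":[0.1, 0.1, 0.1, 0.1, 0], "drz":[0, 0, 0, 0, 0]}'; python3 - <<'E'
from s import *
print(st()['q'])
o=look(4)
for n in o:
    p,d,C=o[n]; fittings(p,d,C,n)
a=o['top'][0][100:220,240:380];b=o['side'][0][150:270,270:424]
x=np.hstack([cv2.resize(a,(350,300),interpolation=2),cv2.resize(b,(450,300),interpolation=2)])
cv2.imwrite('pics/c4.png',cv2.cvtColor(cv2.convertScaleAbs(x,alpha=1.6),cv2.COLOR_RGB2BGR))
E
```

```text
time: 21.32
tool_pos: [0.5151, -0.2423, 0.2831]
orientation: [[-0.282, 0.86, 0.425], [0.334, 0.503, -0.797], [-0.899, -0.082, -0.429]]
force: [-1.0, -1.3, -1.1]
grip_width: 0.678
grasp_force: 25.0
[ 0.2767  0.8086 -0.7394  2.393   1.7602  1.6103 -1.2915]
time: 21.73
tool_pos: [0.5201, -0.2393, 0.2855]
orientation: [[-0.419, 0.861, 0.289], [0.622, 0.504, -0.599], [-0.661, -0.071, -0.747]]
force: [0.1, -0.9, -1.0]
grip_width: 0.676
grasp_force: 25.0
[ 0.549   0.6276 -0.8735  2.1528  1.4966  1.1605 -0.7525]
top fit [ 0.6863 -0.0932] top 0.1105 collar deg -11.0 n 63 px [342. 143.]
top fit [0.6291 0.254 ] top 0.0201 collar deg 118.0 n 36 px [219. 167.]
top fit [0.5813 0.0311] top 0.0428 collar deg 161.0 n 40 px [296. 184.]
top fit [ 0.5582 -0.4562] top 0.0456 collar deg nan n 34 px [471. 196.]
top fit [0.5392 0.0413] top 0.0427 collar deg 130.0 n 40 px [292. 199.]
top fit [0.511  0.0337] top 0.0432 collar deg -51.0 n 39 px [294. 209.]
top fit [ 0.3549 -0.2864] top 0.0221 collar deg -169.0 n 38 px [408. 268.]
side fit [ 0.6847 -0.0992] top 0.1105 collar deg -6.0 n 65 px [387. 202.]
side fit [0.5399 0.0357] top 0.0425 collar deg 120.0 n 54 px [323. 204.]
side fit [0.515  0.0317] top 0.0422 collar deg -85.0 n 22 px [316. 207.]
side fit [ 0.3536 -0.2893] top 0.0202 collar deg 179.0 n 73 px [295. 306.]
side fit [ 0.5492 -0.4621] top 0.0673 collar deg nan n 16 px [403. 328.]
side fit [ 0.5547 -0.5251] top 0.0447 collar deg nan n 71 px [418. 357.]s.py:19: RuntimeWarning: Mean of empty slice.
  dirv=Q[yel].mean(0)-Q[~yel].mean(0)
  ret = um.true_divide(
```

View pics/c4.png

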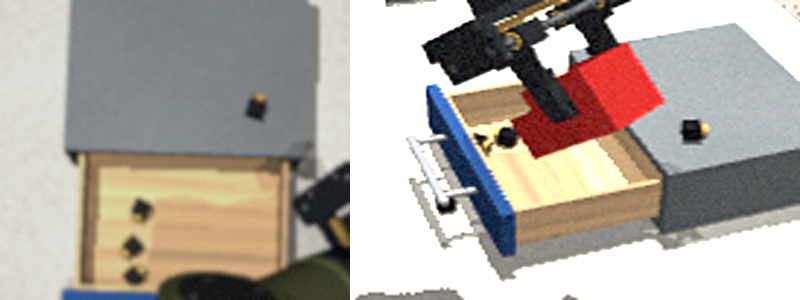

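The top view now has three fittings in the drawer. The fourth bounced out: at side pixel (302,231) it lies on the bench beneath the handle, so I'll retrieve it later. The bin comes first.

```bash
python3 nudge.py '{"jaw":[0.5, 0.5, 0.5, 0.5, 0.5], "tx":[0, 0, 0, 0, 0], "ty":[0, 0, 0, 0, 0], "tz":[0, 0, 0, 0, 0], "drx":[0, 0, 0, 0, 0], "dry":[0.1, 0.1, 0.1, 0.1, 0], "drz":[0, 0, 0, 0, 0]}'; python3 -c "
from h import *
print(st()['q'])"
python3 nudge.py '{"jaw":[0.5, 0.5, 0.5, 0.5, 0.5, 0.5], "tx":[0, 0, 0, 0, 0, 0], "ty":[0, 0, 0, 0, 0, 0], "tz":[0, 0, 0, 0, 0, 0], "drx":[0, 0, 0, 0, 0, 0], "dry":[0.1, 0.1, 0.1, 0.03, 0, 0], "drz":[0, 0, 0, 0, 0, 0]}'; python3 - <<'E'
from s import *
print(st()['q'])
E
```

```text
time: 22.25
tool_pos: [0.519, -0.2391, 0.2817]
orientation: [[-0.501, 0.86, 0.096], [0.806, 0.504, -0.309], [-0.314, -0.078, -0.946]]
force: [0.0, -0.2, -1.8]
grip_width: 0.678
grasp_force: 25.0
[ 0.7703  0.6536 -0.9798  1.8622  1.0183  1.0815 -0.1443]
time: 22.75
tool_pos: [0.5182, -0.2351, 0.2816]
orientation: [[-0.513, 0.856, -0.071], [0.858, 0.512, -0.035], [0.007, -0.079, -0.997]]
force: [0.0, 0.9, -0.9]
grip_width: 0.68
grasp_force: 25.0
[ 0.8696  0.7732 -1.0642  1.6125  0.725   1.2723  0.1838]
```

```bash
python3 nudge.py '{"jaw":[0.5, 0.5, 0.5, 0.5, 0.5, 0.5, 0.5, 0.5, 0.5, 0.5], "tx":[0, -0.0185, -0.0185, -0.0185, -0.0185, 0, 0, 0, 0, 0], "ty":[0, -0.0169, -0.0169, -0.0169, -0.0169, 0, 0, 0, 0, 0], "tz":[0, 0, 0, 0, 0, 0.04, 0.04, 0.04, 0.04, 0.03], "drx":[-0.079, 0, 0, 0, 0, 0, 0, 0, 0, 0], "dry":[-0.007, 0, 0, 0, 0, 0, 0, 0, 0, 0], "drz":[0, 0, 0, 0, 0, 0, 0, 0, 0, 0]}'
python3 nudge.py '{"jaw":[0.5, 0.5], "tx":[0, 0], "ty":[0, 0], "tz":[0, 0], "drx":[0, 0], "dry":[0, 0], "drz":[0, 0]}'
```

```text
time: 23.58
tool_pos: [0.4977, -0.3316, 0.0901]
orientation: [[-0.515, 0.857, -0.0], [0.857, 0.515, 0.002], [0.002, 0.001, -1.0]]
force: [-0.3, -1.2, -1.2]
grip_width: 0.681
grasp_force: 25.0
time: 23.75
tool_pos: [0.4988, -0.332, 0.0926]
orientation: [[-0.514, 0.858, 0.001], [0.858, 0.514, 0.003], [0.002, 0.002, -1.0]]
force: [1.2, 0.2, -0.8]
grip_width: 0.676
grasp_force: 25.0
```

```bash
python3 nudge.py '{"jaw":[0.5, 0.5, 0.5, 0.5, 0.5], "tx":[0, 0, 0, 0, 0], "ty":[0, 0, 0, 0, 0], "tz":[0.03, 0.02, 0.01, 0, 0], "drx":[0, 0, 0, 0, 0], "dry":[0, 0, 0, 0, 0], "drz":[0, 0, 0, 0, 0]}'
python3 nudge.py '{"jaw":[0.5, 0.5, 0.5], "tx":[0, 0, 0], "ty":[0, 0, 0], "tz":[0.003, 0, 0], "drx":[0, 0, 0], "dry":[0, 0, 0], "drz":[0, 0, 0]}'
```

```text
time: 24.17
tool_pos: [0.501, -0.3338, 0.0349]
orientation: [[-0.512, 0.859, 0.006], [0.859, 0.512, 0.002], [-0.001, 0.006, -1.0]]
force: [0.1, -0.5, -0.4]
grip_width: 0.681
grasp_force: 25.0
time: 24.42
tool_pos: [0.5004, -0.3343, 0.031]
orientation: [[-0.511, 0.86, 0.005], [0.86, 0.511, 0.002], [-0.001, 0.005, -1.0]]
force: [-0.1, -0.8, -2.1]
grip_width: 0.678
grasp_force: 25.0
```

```bash
python3 nudge.py '{"jaw":[0.5, 0.5, 0.5], "tx":[0, 0, 0], "ty":[0, 0, 0], "tz":[0.002, 0, 0], "drx":[0, 0, 0], "dry":[0, 0, 0], "drz":[0, 0, 0]}'
python3 nudge.py '{"jaw":[1, 1, 1, 1, 1, 1, 1, 1, 1, 1], "tx":[0, 0, 0, 0, 0, 0, 0, 0, 0, 0], "ty":[0, 0, 0, 0, 0, 0, 0, 0, 0, 0], "tz":[0, 0, 0, -0.02, -0.035, -0.04, -0.04, -0.04, -0.03, 0], "drx":[0, 0, 0, 0, 0, 0, 0, 0, 0, 0], "dry":[0, 0, 0, 0, 0, 0, 0, 0, 0, 0], "drz":[0, 0, 0, 0, 0, 0, 0, 0, 0, 0]}'
python3 nudge.py '{"jaw":[1, 1, 1, 1, 1], "tx":[0.035, 0.035, 0.035, 0.035, 0], "ty":[0, 0, 0, 0, 0], "tz":[0, 0, 0, 0, 0], "drx":[0, 0, 0, 0, 0], "dry":[0, 0, 0, 0, 0], "drz":[0, 0, 0, 0, 0]}'; python3 - <<'E'
from s import *
print(st()['q'])
o=look(5)
for n in o:
    p,d,C=o[n]; fittings(p,d,C,n)
    z=C[...,2];x=C[...,0];y=C[...,1];m=(z>.05)&(z<.075)&(x>.42)&(x<.57)&(y>-.41)&(y<-.24);q=C[m]
    print('bin',len(q),cv2.minAreaRect(q[:,:2].astype(np.float32)) if len(q)>5 else '',np.median(q[:,2]))
a=o['top'][0][130:290,240:440];b=o['side'][0][180:330,270:470]
x=np.hstack([cv2.resize(a,(400,320),interpolation=2),cv2.resize(b,(400,320),interpolation=2)])
cv2.imwrite('pics/c5.png',cv2.cvtColor(cv2.convertScaleAbs(x,alpha=1.6),cv2.COLOR_RGB2BGR))
E
```

```text
time: 24.67
tool_pos: [0.5003, -0.3343, 0.0284]
orientation: [[-0.511, 0.86, 0.004], [0.86, 0.511, 0.002], [-0.0, 0.005, -1.0]]
force: [1.0, 0.3, 2.1]
grip_width: 0.679
grasp_force: 25.0
time: 25.5
tool_pos: [0.5027, -0.3345, 0.2397]
orientation: [[-0.511, 0.859, 0.014], [0.86, 0.511, -0.001], [-0.008, 0.011, -1.0]]
force: [0.1, 0.6, -0.2]
grip_width: 1.0
grasp_force: 0.0
time: 25.92
tool_pos: [0.4232, -0.2087, 0.2329]
orientation: [[-0.519, 0.855, -0.001], [0.855, 0.519, 0.004], [0.004, 0.001, -1.0]]
force: [-0.1, 0.6, -0.9]
grip_width: 1.002
grasp_force: 0.0
[ 1.0151  0.7082 -1.0988  1.9924  0.7867  0.9507  0.0534]
top fit [ 0.6865 -0.0931] top 0.1098 collar deg -12.0 n 66 px [342. 143.]
top fit [0.6293 0.2541] top 0.021 collar deg 112.0 n 41 px [219. 167.]
top fit [0.5818 0.0308] top 0.0429 collar deg 166.0 n 41 px [296. 184.]
top fit [ 0.5582 -0.4563] top 0.0464 collar deg nan n 36 px [471. 196.]
top fit [0.5397 0.0405] top 0.0425 collar deg 137.0 n 46 px [292. 199.]
top fit [0.5104 0.0342] top 0.0432 collar deg -45.0 n 42 px [294. 210.]
bin 61 ((0.524835467338562, -0.32373046875), (0.028185702860355377, 0.07218661159276962), 8.375398635864258) 0.062370912040766946
side fit [ 0.6851 -0.0987] top 0.1099 collar deg -5.0 n 63 px [387. 202.]
side fit [0.5394 0.0368] top 0.0413 collar deg 118.0 n 48 px [323. 204.]
side fit [0.5806 0.0277] top 0.042 collar deg 167.0 n 46 px [336. 203.]
side fit [0.5154 0.0335] top 0.0411 collar deg -85.0 n 23 px [315. 207.]
side fit [ 0.354  -0.2896] top 0.0204 collar deg 173.0 n 74 px [295. 306.]
side fit [ 0.5401 -0.475 ] top 0.0891 collar deg nan n 16 px [403. 328.]
side fit [ 0.5547 -0.5251] top 0.0451 collar deg nan n 70 px [418. 356.]
bin 324 ((0.4997100532054901, -0.33282092213630676), (0.06375102698802948, 0.06968805938959122), 31.055286407470703) 0.059993176779437385s.py:19: RuntimeWarning: Mean of empty slice.
  dirv=Q[yel].mean(0)-Q[~yel].mean(0)
  ret = um.true_divide(
```

View pics/c5.png

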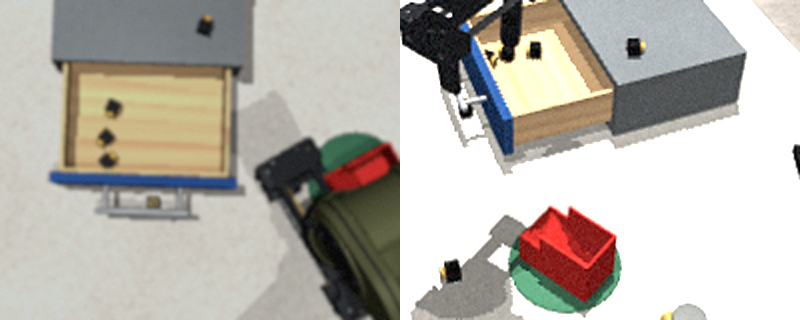

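The bin stands upright and empty on the mat at crop (568,252). The escaped fitting is visible at top pixel (316,231), between the bar and the panel. I'll pick the other strays first, starting with the one near (0.354,-0.288).

```bash
python3 nudge.py '{"jaw":[0.5, 0.5, 0.5, 0.5, 0.5, 0.5, 0.5, 0.5, 0.5, 0.5], "tx":[0, 0, 0, 0, 0, 0, 0, 0, 0, 0], "ty":[0, 0, 0, 0, 0, 0, 0, 0, 0, 0], "tz":[0, 0, 0, 0, 0, 0, 0, 0, 0, 0], "drx":[0, 0, 0, 0, 0, 0, 0, 0, 0, 0], "dry":[0, 0, 0, 0, 0, 0, 0, 0, 0, 0], "drz":[-0.103, -0.103, -0.103, -0.103, -0.103, -0.103, -0.103, -0.103, -0.103, -0.103]}'
python3 nudge.py '{"jaw":[0.5, 0.5, 0.5, 0.5, 0.5, 0.5, 0.5, 0.5, 0.5], "tx":[0.022, 0.022, 0.022, 0, 0, 0, 0, 0, 0], "ty":[-0.026, -0.026, -0.026, 0, 0, 0, 0, 0, 0], "tz":[0, 0, 0, 0.035, 0.035, 0.035, 0.025, 0, 0], "drx":[0, 0, 0, 0, 0, 0, 0, 0, 0], "dry":[0, 0, 0, 0, 0, 0, 0, 0, 0], "drz":[0, 0, 0, 0, 0, 0, 0, 0, 0]}'
python3 -c "
from s import *
p,d=grab('side','side6.png');fittings(p,d,cloud('side',d),'side');print(st()['q'],st()['tool_pos'])
p,d=grab('top','top6.png');fittings(p,d,cloud('top',d),'top')" 2>/dev/null
```

```text
time: 26.85
tool_pos: [0.4283, -0.2157, 0.2325]
orientation: [[-1.0, 0.003, 0.003], [0.003, 1.0, 0.003], [-0.003, 0.003, -1.0]]
force: [-0.4, 0.2, 0.8]
grip_width: 0.498
grasp_force: 0.0
time: 27.6
tool_pos: [0.3617, -0.292, 0.1017]
orientation: [[-1.0, 0.006, 0.002], [0.006, 1.0, 0.004], [-0.002, 0.004, -1.0]]
force: [-0.4, -0.2, 0.2]
grip_width: 0.498
grasp_force: 0.0
side fit [0.6293 0.2523] top 0.0211 collar deg 118.0 n 30 px [326. 168.]
side fit [ 0.6848 -0.0993] top 0.1106 collar deg -6.0 n 61 px [387. 202.]
side fit [0.54   0.0363] top 0.0421 collar deg 124.0 n 52 px [323. 204.]
side fit [0.5807 0.0273] top 0.0423 collar deg 158.0 n 44 px [336. 203.]
side fit [0.5149 0.032 ] top 0.042 collar deg -83.0 n 22 px [315. 207.]
side fit [ 0.3532 -0.2902] top 0.0213 collar deg -178.0 n 72 px [295. 306.]
side fit [ 0.5401 -0.4747] top 0.0886 collar deg nan n 17 px [403. 328.]
side fit [ 0.5545 -0.5253] top 0.0452 collar deg nan n 71 px [418. 357.]
[ 1.231   1.0268 -1.1862  2.1259  1.2422  0.9884  0.8768] [ 0.3626 -0.2921  0.103 ]
top fit [ 0.6862 -0.0932] top 0.1103 collar deg -11.0 n 67 px [342. 143.]
top fit [0.6293 0.2542] top 0.0208 collar deg 112.0 n 41 px [219. 167.]
top fit [0.582  0.0311] top 0.0427 collar deg 163.0 n 45 px [296. 184.]
top fit [0.5403 0.0407] top 0.0428 collar deg 130.0 n 44 px [292. 199.]
top fit [ 0.5579 -0.4565] top 0.046 collar deg nan n 34 px [471. 196.]
top fit [0.5104 0.0342] top 0.0432 collar deg -43.0 n 43 px [294. 210.]
```

```bash
python3 nudge.py '{"jaw":[0.5, 0.5, 0.5, 0.5, 0.5, 0.5], "tx":[0.005, 0, 0, 0, 0, 0], "ty":[0.004, 0, 0, 0, 0, 0], "tz":[0.03, 0.03, 0.02, 0.01, 0.007, 0], "drx":[0, 0, 0, 0, 0, 0], "dry":[0, 0, 0, 0, 0, 0], "drz":[0, 0, 0, 0, 0, 0]}'
python3 nudge.py '{"jaw":[0, 0, 0, 0, 0], "tx":[0, 0, 0, 0, 0], "ty":[0, 0, 0, 0, 0], "tz":[0, 0, 0, 0, 0], "drx":[0, 0, 0, 0, 0], "dry":[0, 0, 0, 0, 0], "drz":[0, 0, 0, 0, 0]}' 20
python3 nudge.py '{"jaw":[0, 0, 0, 0, 0], "tx":[0, 0, 0, 0, 0], "ty":[0, 0, 0, 0, 0], "tz":[-0.02, -0.035, -0.04, -0.03, 0], "drx":[0, 0, 0, 0, 0], "dry":[0, 0, 0, 0, 0], "drz":[0, 0, 0, 0, 0]}'
```

```text
time: 28.2
tool_pos: [0.3577, -0.2879, 0.0058]
orientation: [[-1.0, 0.006, 0.004], [0.006, 1.0, 0.002], [-0.004, 0.002, -1.0]]
force: [0.4, 0.8, -0.3]
grip_width: 0.502
grasp_force: 0.0
time: 28.62
tool_pos: [0.3574, -0.2877, 0.0063]
orientation: [[-1.0, 0.004, 0.004], [0.004, 1.0, 0.002], [-0.004, 0.002, -1.0]]
force: [-0.9, -0.6, 5.9]
grip_width: 0.204
grasp_force: 19.9
time: 29.03
tool_pos: [0.3596, -0.2881, 0.1357]
orientation: [[-1.0, 0.004, 0.011], [0.004, 1.0, -0.002], [-0.011, -0.002, -1.0]]
force: [0.5, 0.3, 0.2]
grip_width: 0.202
grasp_force: 19.9
```

```bash
python3 nudge.py '{"jaw":[0, 0, 0, 0, 0, 0, 0, 0, 0, 0], "tx":[-0.025, -0.025, -0.025, -0.025, -0.025, -0.025, -0.025, -0.025, 0, 0], "ty":[0.0273, 0.0273, 0.0273, 0.0273, 0.0273, 0.0273, 0.0273, 0.0273, 0, 0], "tz":[0, 0, 0, 0, 0, 0, 0, 0, 0, 0], "drx":[0, 0, 0, 0, 0, 0, 0, 0, 0, 0], "dry":[0, 0, 0, 0, 0, 0, 0, 0, 0, 0], "drz":[0, 0, 0, 0, 0, 0, 0, 0, 0, 0]}'
python3 nudge.py '{"jaw":[0, 0, 0, 0, 0, 0], "tx":[0, 0, 0, 0, 0, 0], "ty":[0, 0, 0, 0, 0, 0], "tz":[0.03, 0.03, 0.02, 0.012, 0, 0], "drx":[0, 0, 0, 0, 0, 0], "dry":[0, 0, 0, 0, 0, 0], "drz":[0, 0, 0, 0, 0, 0]}'
```

```text
time: 29.87
tool_pos: [0.5582, -0.0678, 0.1315]
orientation: [[-1.0, 0.001, 0.004], [0.001, 1.0, 0.004], [-0.003, 0.004, -1.0]]
force: [-0.4, 0.5, 0.8]
grip_width: 0.2
grasp_force: 19.9
time: 30.37
tool_pos: [0.5573, -0.0706, 0.0398]
orientation: [[-1.0, 0.005, 0.002], [0.005, 1.0, 0.003], [-0.002, 0.003, -1.0]]
force: [-0.2, -0.4, -0.0]
grip_width: 0.203
grasp_force: 19.9
```

```bash
python3 nudge.py '{"jaw":[0, 0.45, 0.45, 0.45, 0.45, 0.45, 0.45, 0.45, 0.45], "tx":[0, 0, 0, 0, 0, 0, 0, 0, 0], "ty":[0, 0, 0, 0, 0, 0, 0, 0, 0], "tz":[0.008, 0, 0, 0, -0.03, -0.04, -0.04, -0.03, 0], "drx":[0, 0, 0, 0, 0, 0, 0, 0, 0], "dry":[0, 0, 0, 0, 0, 0, 0, 0, 0], "drz":[0, 0, 0, 0, 0, 0, 0, 0, 0]}'
python3 nudge.py '{"jaw":[0.5, 0.5, 0.5, 0.5, 0.5, 0.5, 0.5, 0.5, 0.5, 0.5], "tx":[-0.0074, -0.0074, -0.0074, -0.0074, -0.0074, -0.0074, -0.0074, -0.0074, -0.0074, -0.0074], "ty":[0.0321, 0.0321, 0.0321, 0.0321, 0.0321, 0.0321, 0.0321, 0.0321, 0.0321, 0.0321], "tz":[0, 0, 0, 0, 0, 0, 0, 0, 0, 0], "drx":[0, 0, 0, 0, 0, 0, 0, 0, 0, 0], "dry":[0, 0, 0, 0, 0, 0, 0, 0, 0, 0], "drz":[0, 0, 0, 0, 0, 0, 0, 0, 0, 0]}'
python3 nudge.py '{"jaw":[0.5, 0.5, 0.5, 0.5, 0.5, 0.5, 0.5, 0.5, 0.5, 0.5], "tx":[0, 0, 0, 0, 0, 0, 0, 0, 0, 0], "ty":[0, 0, 0, 0, 0, 0, 0, 0, 0, 0], "tz":[0, 0, 0, 0, 0, 0, 0, 0, 0, 0], "drx":[0, 0, 0, 0, 0, 0, 0, 0, 0, 0], "dry":[0, 0, 0, 0, 0, 0, 0, 0, 0, 0], "drz":[0.11, 0.11, 0.11, 0.11, 0.11, 0.11, 0.11, 0.11, 0.11, 0.11]}'
python3 -c "
from s import *
print(st()['q'],st()['tool_pos'],st()['orientation'])
p,d=grab('side','side7.png');fittings(p,d,cloud('side',d),'side')
p,d=grab('top','top7.png');fittings(p,d,cloud('top',d),'top')" 2>/dev/null
```

```text
time: 31.12
tool_pos: [0.5608, -0.0684, 0.1788]
orientation: [[-1.0, 0.004, 0.014], [0.004, 1.0, 0.004], [-0.014, 0.004, -1.0]]
force: [0.2, 0.2, -0.0]
grip_width: 0.45
grasp_force: 0.0
time: 31.95
tool_pos: [0.633, 0.2519, 0.1729]
orientation: [[-1.0, 0.004, 0.004], [0.004, 1.0, 0.002], [-0.004, 0.002, -1.0]]
force: [1.3, 0.0, -0.5]
grip_width: 0.502
grasp_force: 0.0
time: 32.78
tool_pos: [0.6326, 0.2504, 0.1728]
orientation: [[-0.445, 0.895, 0.003], [0.895, 0.445, 0.002], [0.001, 0.004, -1.0]]
force: [-0.1, 0.8, -1.0]
grip_width: 0.496
grasp_force: 0.0
[-0.0164  0.9849 -0.9334  1.4255  0.8266  1.1441 -0.6152] [0.6326 0.2504 0.1728] [[-0.4452  0.8954  0.0033]
 [ 0.8955  0.4452  0.0024]
 [ 0.0007  0.004  -1.    ]]
side fit [0.63  0.254] top 0.0198 collar deg 129.0 n 30 px [326. 168.]
side fit [0.5803 0.0274] top 0.0431 collar deg 155.0 n 49 px [336. 203.]
side fit [ 0.6849 -0.0989] top 0.1102 collar deg -6.0 n 65 px [387. 202.]
side fit [ 0.5522 -0.0735] top 0.0417 collar deg -169.0 n 49 px [339. 226.]
side fit [ 0.5406 -0.474 ] top 0.0874 collar deg nan n 17 px [403. 328.]
side fit [ 0.5544 -0.5252] top 0.0453 collar deg nan n 73 px [418. 357.]
top fit [ 0.6863 -0.093 ] top 0.1102 collar deg -10.0 n 60 px [342. 143.]
top fit [ 0.5581 -0.4561] top 0.046 collar deg nan n 34 px [471. 196.]
```

```bash
python3 nudge.py '{"jaw":[0.5, 0.5, 0.5, 0.5, 0.5, 0.5, 0.5, 0.5], "tx":[0.001, 0, 0, 0, 0, 0, 0, 0], "ty":[-0.001, 0, 0, 0, 0, 0, 0, 0], "tz":[0.04, 0.04, 0.035, 0.025, 0.015, 0.01, 0, 0], "drx":[0, 0, 0, 0, 0, 0, 0, 0], "dry":[0, 0, 0, 0, 0, 0, 0, 0], "drz":[0, 0, 0, 0, 0, 0, 0, 0]}'
python3 nudge.py '{"jaw":[0, 0, 0, 0, 0], "tx":[0, 0, 0, 0, 0], "ty":[0, 0, 0, 0, 0], "tz":[0.001, 0, 0, 0, 0], "drx":[0, 0, 0, 0, 0], "dry":[0, 0, 0, 0, 0], "drz":[0, 0, 0, 0, 0]}' 20
python3 nudge.py '{"jaw":[0, 0, 0, 0, 0], "tx":[0, 0, 0, 0, 0], "ty":[0, 0, 0, 0, 0], "tz":[-0.02, -0.035, -0.04, -0.04, 0], "drx":[0, 0, 0, 0, 0], "dry":[0, 0, 0, 0, 0], "drz":[0, 0, 0, 0, 0]}'
```

```text
time: 33.55
tool_pos: [0.6326, 0.2519, 0.0089]
orientation: [[-0.45, 0.893, 0.004], [0.893, 0.45, 0.004], [0.002, 0.006, -1.0]]
force: [0.8, 0.9, 0.5]
grip_width: 0.5
grasp_force: 0.0
time: 33.97
tool_pos: [0.6326, 0.2515, 0.0078]
orientation: [[-0.45, 0.893, 0.005], [0.893, 0.45, 0.003], [0.001, 0.006, -1.0]]
force: [0.9, -0.3, 3.8]
grip_width: 0.195
grasp_force: 20.0
time: 34.38
tool_pos: [0.6348, 0.2548, 0.1509]
orientation: [[-0.449, 0.893, 0.014], [0.893, 0.449, 0.011], [0.004, 0.018, -1.0]]
force: [1.4, 0.9, 0.7]
grip_width: 0.201
grasp_force: 20.0
```

```bash
python3 nudge.py '{"jaw":[0, 0, 0, 0, 0, 0, 0, 0, 0, 0], "tx":[-0.0219, -0.0219, -0.0219, -0.0219, -0.0219, -0.0219, -0.0219, -0.0219, -0.0219, 0], "ty":[-0.024, -0.024, -0.024, -0.024, -0.024, -0.024, -0.024, -0.024, -0.024, 0], "tz":[0, 0, 0, 0, 0, 0, 0, 0, 0, 0], "drx":[0, 0, 0, 0, 0, 0, 0, 0, 0, 0], "dry":[0, 0, 0, 0, 0, 0, 0, 0, 0, 0], "drz":[0, 0, 0, 0, 0, 0, 0, 0, 0, 0]}'
python3 nudge.py '{"jaw":[0, 0, 0, 0, 0, 0, 0, 0, 0, 0], "tx":[0, 0, 0, 0, 0, 0, 0, 0, 0, 0], "ty":[0, 0, 0, 0, 0, 0, 0, 0, 0, 0], "tz":[0, 0, 0, 0, 0, 0, 0, 0, 0, 0], "drx":[0, 0, 0, 0, 0, 0, 0, 0, 0, 0], "dry":[0, 0, 0, 0, 0, 0, 0, 0, 0, 0], "drz":[-0.107, -0.107, -0.107, -0.107, -0.107, -0.107, -0.107, -0.107, -0.107, 0]}'
```

```text
time: 35.22
tool_pos: [0.5241, -0.0308, 0.1395]
orientation: [[-0.442, 0.897, -0.002], [0.897, 0.442, -0.005], [-0.004, -0.004, -1.0]]
force: [-1.3, -0.6, -0.4]
grip_width: 0.2
grasp_force: 20.0
time: 36.05
tool_pos: [0.5273, -0.0222, 0.1406]
orientation: [[-0.99, 0.139, 0.003], [0.139, 0.99, 0.003], [-0.003, 0.003, -1.0]]
force: [-0.0, 0.0, 0.1]
grip_width: 0.195
grasp_force: 20.0
```

```bash
python3 nudge.py '{"jaw":[0, 0, 0, 0, 0, 0.45, 0.45, 0.45, 0.45, 0.45], "tx":[0, 0, 0, 0, 0, 0, 0, 0, 0, 0], "ty":[0, 0, 0, 0, 0, 0, 0, 0, 0, 0], "tz":[0.035, 0.035, 0.022, 0.015, 0, 0, 0, 0, -0.03, -0.035], "drx":[0, 0, 0, 0, 0, 0, 0, 0, 0, 0], "dry":[0, 0, 0, 0, 0, 0, 0, 0, 0, 0], "drz":[0, 0, 0, 0, 0, 0, 0, 0, 0, 0]}'
python3 nudge.py '{"jaw":[0.5, 0.5, 0.5, 0.5, 0.5, 0.5, 0.5, 0.5, 0.5], "tx":[0, 0, -0.0328, -0.0328, -0.0328, -0.0328, -0.0328, 0, 0], "ty":[0, 0, -0.0102, -0.0102, -0.0102, -0.0102, -0.0102, 0, 0], "tz":[-0.04, -0.035, 0, 0, 0, 0, 0, 0, 0], "drx":[0, 0, 0, 0, 0, 0, 0, 0, 0], "dry":[0, 0, 0, 0, 0, 0, 0, 0, 0], "drz":[0, 0, 0, 0, 0, 0, 0, 0, 0]}'
```

```text
time: 36.88
tool_pos: [0.5262, -0.0226, 0.0988]
orientation: [[-0.99, 0.142, -0.0], [0.142, 0.99, 0.002], [0.001, 0.002, -1.0]]
force: [0.7, -0.3, 0.8]
grip_width: 0.453
grasp_force: 0.0
time: 37.63
tool_pos: [0.6832, -0.0966, 0.1748]
orientation: [[-0.99, 0.144, 0.005], [0.144, 0.99, 0.003], [-0.004, 0.004, -1.0]]
force: [-0.3, 0.1, 0.7]
grip_width: 0.498
grasp_force: 0.0
```

Next: grip S5 and lift it, move it over the drawer (0.56, -0.11), and release.

```bash
python3 nudge.py '{"jaw":[0.5, 0.5, 0.5, 0.5, 0.5, 0, 0, 0, 0, 0], "tx":[0, 0, 0, 0, 0, 0, 0, 0, 0, 0], "ty":[0.001, 0, 0, 0, 0, 0, 0, 0, 0, 0], "tz":[0.03, 0.025, 0.015, 0.007, 0, 0, 0, 0, 0, 0], "drx":[0, 0, 0, 0, 0, 0, 0, 0, 0, 0], "dry":[0, 0, 0, 0, 0, 0, 0, 0, 0, 0], "drz":[0, 0, 0, 0, 0, 0, 0, 0, 0, 0]}'
python3 nudge.py '{"jaw":[0, 0, 0, 0], "tx":[0, 0, 0, 0], "ty":[0, 0, 0, 0], "tz":[-0.02, -0.03, -0.02, 0], "drx":[0, 0, 0, 0], "dry":[0, 0, 0, 0], "drz":[0, 0, 0, 0]}'
```

```text
time: 38.47
tool_pos: [0.6833, -0.0946, 0.0983]
orientation: [[-0.99, 0.141, 0.005], [0.141, 0.99, 0.003], [-0.004, 0.004, -1.0]]
force: [-0.7, 0.1, 3.0]
grip_width: 0.202
grasp_force: 20.0
time: 38.8
tool_pos: [0.6852, -0.0936, 0.1739]
orientation: [[-0.99, 0.141, 0.012], [0.141, 0.99, 0.005], [-0.011, 0.006, -1.0]]
force: [0.9, 0.7, 0.7]
grip_width: 0.201
grasp_force: 20.0
```

```bash
python3 nudge.py '{"jaw":[0, 0, 0, 0, 0, 0, 0, 0, 0], "tx":[0.0245, 0.0245, 0.0245, 0.0245, 0, 0, 0, 0, 0], "ty":[0.0125, 0.0125, 0.0125, 0.0125, 0, 0, 0, 0, 0], "tz":[0, 0, 0, 0, 0, 0.035, 0.035, 0.03, 0], "drx":[0, 0, 0, 0, 0, 0, 0, 0, 0], "dry":[0, 0, 0, 0, 0, 0, 0, 0, 0], "drz":[0, 0, 0, 0, 0, 0, 0, 0, 0]}'
python3 nudge.py '{"jaw":[0, 0, 0, 0.45, 0.45, 0.45, 0.45, 0.45, 0.45, 0.45], "tx":[0, 0, 0, 0, 0, 0, 0, 0, 0, 0], "ty":[0, 0, 0, 0, 0, 0, 0, 0, 0, 0], "tz":[0.02, 0.015, 0, 0, 0, 0, -0.035, -0.04, -0.04, -0.04], "drx":[0, 0, 0, 0, 0, 0, 0, 0, 0, 0], "dry":[0, 0, 0, 0, 0, 0, 0, 0, 0, 0], "drz":[0, 0, 0, 0, 0, 0, 0, 0, 0, 0]}'
```

```text
time: 39.55
tool_pos: [0.5898, -0.0336, 0.0618]
orientation: [[-0.99, 0.142, -0.006], [0.142, 0.99, -0.001], [0.005, -0.001, -1.0]]
force: [-0.1, -0.1, -0.6]
grip_width: 0.202
grasp_force: 20.0
time: 40.38
tool_pos: [0.5922, -0.0313, 0.1899]
orientation: [[-0.99, 0.14, 0.004], [0.14, 0.99, 0.003], [-0.003, 0.003, -1.0]]
force: [1.0, -0.4, 0.5]
grip_width: 0.451
grasp_force: 0.0
```

```bash
python3 nudge.py '{"jaw":[0, 0, 0, 0, 0, 0, 0, 0, 0, 0], "tx":[0.0385, 0.0385, 0.0385, 0.0385, 0.0385, 0, 0, 0, 0, 0], "ty":[-0.003, -0.003, -0.003, -0.003, -0.003, 0, 0, 0, 0, 0], "tz":[0, 0, 0, 0, 0, 0, 0.035, 0.035, 0.035, 0.03], "drx":[0, 0, 0, 0, 0, 0, 0, 0, 0, 0], "dry":[0, 0, 0, 0, 0, 0, 0, 0, 0, 0], "drz":[0, 0, 0, 0, 0, 0, 0, 0, 0, 0]}'
python3 nudge.py '{"jaw":[0, 0], "tx":[0, 0], "ty":[0, 0], "tz":[0.01, 0], "drx":[0, 0], "dry":[0, 0], "drz":[0, 0]}'
python3 - <<'E'
from s import *
o=look(8);print(st()['q'],st()['tool_pos'])
for n in o: fittings(*o[n],n)
a=o['top'][0][150:250,265:365];b=o['side'][0][170:270,280:380]
x=np.hstack([cv2.resize(a,(400,400),interpolation=2),cv2.resize(b,(400,400),interpolation=2)])
cv2.imwrite('pics/c8.png',cv2.cvtColor(cv2.convertScaleAbs(x,alpha=1.6),cv2.COLOR_RGB2BGR))
E
```

```text
time: 41.22
tool_pos: [0.4013, -0.0191, 0.0507]
orientation: [[-0.99, 0.141, 0.006], [0.141, 0.99, 0.001], [-0.006, 0.002, -1.0]]
force: [0.6, -0.3, 0.3]
grip_width: 0.006
grasp_force: 0.0
time: 41.38
tool_pos: [0.3999, -0.0189, 0.0399]
orientation: [[-0.99, 0.141, 0.001], [0.141, 0.99, 0.002], [-0.0, 0.002, -1.0]]
force: [-0.0, -0.5, 0.8]
grip_width: 0.003
grasp_force: 0.0
[ 0.4909  1.0484 -0.9723  2.3395  1.5504  0.7959 -0.2482] [ 0.4009 -0.0186  0.0421]
top fit [ 0.5996 -0.0339] top 0.0427 collar deg -5.0 n 40 px [319. 178.]
top fit [0.5811 0.031 ] top 0.043 collar deg 163.0 n 41 px [296. 184.]
top fit [ 0.5507 -0.072 ] top 0.0428 collar deg 180.0 n 45 px [332. 196.]
top fit [ 0.5581 -0.4561] top 0.046 collar deg nan n 34 px [471. 196.]
top fit [0.5391 0.0409] top 0.043 collar deg 131.0 n 40 px [292. 199.]
top fit [ 0.5388 -0.0445] top 0.0425 collar deg 179.0 n 45 px [323. 200.]
top fit [0.5109 0.0335] top 0.0427 collar deg -53.0 n 46 px [294. 209.]
side fit [0.5399 0.0366] top 0.0419 collar deg 122.0 n 53 px [323. 204.]
side fit [0.5803 0.0258] top 0.0436 collar deg 163.0 n 46 px [336. 203.]
side fit [0.5148 0.0325] top 0.0427 collar deg -80.0 n 23 px [315. 207.]
side fit [ 0.5977 -0.0382] top 0.0426 collar deg -0.0 n 55 px [349. 215.]
side fit [ 0.541  -0.4734] top 0.0866 collar deg nan n 17 px [403. 328.]
side fit [ 0.5548 -0.5252] top 0.0448 collar deg nan n 69 px [418. 357.]s.py:19: RuntimeWarning: Mean of empty slice.
  dirv=Q[yel].mean(0)-Q[~yel].mean(0)
  ret = um.true_divide(
```

View pics/c8.png

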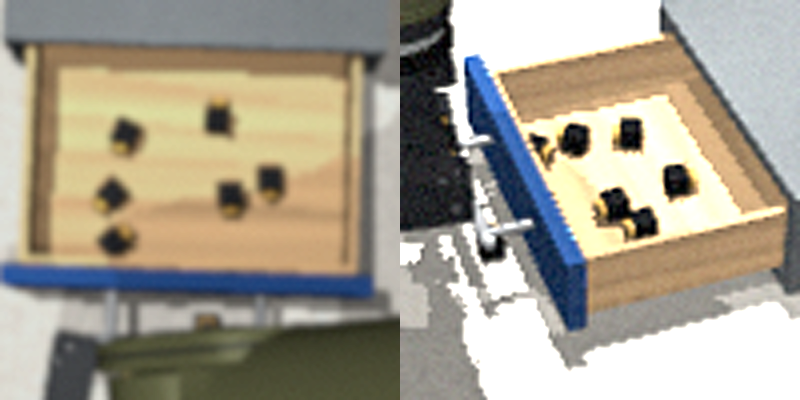

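Six fittings are now in the drawer. The escaped one is at top crop (207,320), behind the bar. I'll push the drawer part way in to uncover it.

```bash
python3 nudge.py '{"jaw":[0, 0, 0, 0, 0, 0, 0, 0, 0, 0], "tx":[-0.013, -0.01, -0.013, -0.013, -0.013, -0.013, -0.013, -0.013, -0.006, 0], "ty":[0.0018, 0.0014, 0.0018, 0.0018, 0.0018, 0.0018, 0.0018, 0.0018, 0.001, 0], "tz":[0, 0, 0, 0, 0, 0, 0, 0, 0, 0], "drx":[0, 0, 0, 0, 0, 0, 0, 0, 0, 0], "dry":[0, 0, 0, 0, 0, 0, 0, 0, 0, 0], "drz":[0, 0, 0, 0, 0, 0, 0, 0, 0, 0]}'
python3 nudge.py '{"jaw":[0, 0.5, 0.5, 0.5, 0.5, 0.5, 0.5, 0.5, 0.5, 0.5], "tx":[0.02, 0.02, 0.03, 0, -0.02, 0, 0, 0, 0, 0], "ty":[0, 0, 0, 0, 0.035, 0.04, 0.04, 0.04, 0.04, 0], "tz":[0, -0.04, -0.02, -0.04, -0.02, 0, 0, 0, 0, 0], "drx":[0, 0, 0, 0, 0, 0, 0, 0, 0, 0], "dry":[0, 0, 0, 0, 0, 0, 0, 0, 0, 0], "drz":[0, 0, 0, 0, 0, 0, 0, 0, 0, 0]}'
python3 - <<'E'
from s import *
o=look(9);print(st()['q'],st()['tool_pos'])
for n in o: fittings(*o[n],n)
a=o['top'][0][160:260,265:365];b=o['side'][0][180:280,260:360]
x=np.hstack([cv2.resize(a,(400,400),interpolation=2),cv2.resize(b,(400,400),interpolation=2)])
cv2.imwrite('pics/c9.png',cv2.cvtColor(cv2.convertScaleAbs(x,alpha=1.6),cv2.COLOR_RGB2BGR))
E
```

```text
time: 42.32
tool_pos: [0.5106, -0.0191, 0.0435]
orientation: [[-0.99, 0.143, 0.008], [0.143, 0.99, 0.003], [-0.007, 0.004, -1.0]]
force: [0.9, -0.2, -0.2]
grip_width: 0.004
grasp_force: 0.0
time: 43.15
tool_pos: [0.4851, 0.1885, 0.1607]
orientation: [[-0.991, 0.131, 0.007], [0.132, 0.991, 0.014], [-0.005, 0.014, -1.0]]
force: [0.5, 1.3, 0.7]
grip_width: 0.502
grasp_force: 0.0
[ 0.1549  0.8918 -1.0799  1.9477  0.9962  0.9575  0.0014] [0.4847 0.18   0.1589]
top fit [0.6289 0.0389] top 0.0424 collar deg 139.0 n 67 px [294. 168.]
top fit [ 0.6304 -0.0447] top 0.0421 collar deg 166.0 n 63 px [323. 168.]
top fit [ 0.6314 -0.0716] top 0.0785 collar deg -162.0 n 55 px [333. 165.]
top fit [0.6    0.0323] top 0.0429 collar deg -51.0 n 41 px [296. 178.]
top fit [ 0.5582 -0.4564] top 0.0451 collar deg nan n 34 px [471. 196.]
side fit [ 0.4507 -0.0356] top 0.0256 collar deg 73.0 n 41 px [302. 230.]
side fit [ 0.5403 -0.4744] top 0.0883 collar deg nan n 17 px [403. 328.]
side fit [ 0.5543 -0.5253] top 0.045 collar deg nan n 72 px [418. 357.]s.py:19: RuntimeWarning: Mean of empty slice.
  dirv=Q[yel].mean(0)-Q[~yel].mean(0)
  ret = um.true_divide(
```

View pics/c9.png

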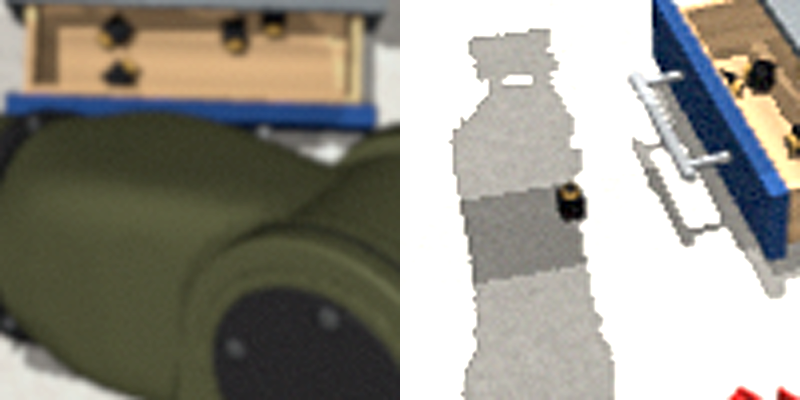

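```bash
python3 - <<'E'
from s import *
for n,f,(u0,u1,v0,v1),V in (('top','top5',(309,324,225,237),110),('side','side9',(292,312,220,242),60)):
    p=cv2.cvtColor(cv2.imread(f'pics/{f}.png'),cv2.COLOR_BGR2RGB)[v0:v1,u0:u1]
    h=cv2.cvtColor(p,cv2.COLOR_RGB2HSV)
    print(n); print(h[...,2]); 
    print((h[...,1]))
E
```

```text
top
[[ 75  75  78  84  87  88  89  89  89  90  88  83  76  73  73]
 [ 89  92  98 106 109 110 109 113 111 111 111 106  95  89  88]
 [115 115 119 119 112 107 107 108 109 109 114 120 116 113 113]
 [129 128 127 120  99  83  83  85  85  83  95 116 126 128 126]
 [127 128 126 116  89  70  74  77  78  71  75 101 122 127 125]
 [120 119 119 109  86  71  74  73  75  72  64  86 111 118 117]
 [113 112 112 103  86  77  79  70  71  73  60  79 106 113 111]
 [106 106 107  99  80  75  79  71  69  69  59  80 108 116 113]
 [ 92  96  99  92  75  65  69  67  63  61  62  85 108 116 110]
 [ 93  94  96  93  86  79  78  78  77  76  77  86  98 101  99]
 [104 103 103 103 101 100  99  99  99  98  96  94  95  95  94]
 [ 96  97  97  96  96  97  98  98  98  99  99  97  96  97  96]]
[[ 17  17  13  15  18  14  17  14  14  14  17  18  17  17  17]
 [ 14  17  10  14  14  14  14  16  14  16  14  17  16  17  17]
 [ 13  13  13  15  16  14  14  14  16  14  13  17  13  16  14]
 [ 12  12  12  13  13  22  34  36  39  28  16  13  14  16  14]
 [ 10  10  12  13  17  51  83  89  92  79  31  13  13  14  14]
 [ 13  15  15  12  24  6
[... 3464 characters left out ...]
  19  16
   16  16]
 [ 12  19  12  21  12  21  21  16  18  34  49   0  24  14  10  14  18  15
   16  17]
 [ 15  12  12   9   3  15  15  16   9  24  30  16  15  21  17  15  15  20
   18  13]
 [ 19  18  21  18  22  21  18  15  22  17  20  14  16  15  19  18  19  15
   18  17]
 [ 21  18  17  16  17  12  18  18  10   9  16  18  13  16  17  16  19  18
   16  15]
 [ 21  19  12  15  19  21  15  25  18  22  15  16  18  12  14  19  13  15
   17  18]
 [ 16  15  15  17   9  12  25  12  22  22  16  12  18  15  13  13  13  12
   19  17]
 [ 17  21  24  19  12  18  18  16  21  19  18  18  28  19  17  13  20  18
   15  16]
 [ 20  18  10  13  21  18  15  16  16  12  25  24  15  19  17  16  19  21
   17  18]]
```

```bash
python3 - <<'E'
from s import *
for a,b in (((316.3,231),(302.3,227.5)),((316.3,231),(302.3,230))): print(tri(a,b))
print(plane('side',[[302.3,227.5]],.024),plane('top',[[316.3,231]],.024),plane('side',[[302.5,232]],.009))
E
```

```text
(array([ 0.45282084, -0.02903247,  0.02394683]), np.float64(0.0011204956473072326))
(array([ 0.45272606, -0.02898153,  0.01420384]), np.float64(0.0005061534609645153))
[[ 0.45335187 -0.02921412  0.024     ]] [[ 0.45227617 -0.02889614  0.024     ]] [[ 0.45243685 -0.03199745  0.009     ]]
```

```bash
python3 nudge.py '{"jaw":[0.5, 0.5, 0.5, 0.5, 0.5, 0.5, 0.5, 0.5, 0.5, 0.5], "tx":[0.001, 0.001, 0.001, 0.001, 0, 0, 0, 0, 0, 0], "ty":[-0.035, -0.035, -0.035, -0.035, -0.036, -0.036, 0, 0, 0, 0], "tz":[0, 0, 0, 0, 0, 0, 0, 0.03, 0.03, 0], "drx":[0, 0, 0, 0, 0, 0, 0, 0, 0, 0], "dry":[0, 0, 0, 0, 0, 0, 0, 0, 0, 0], "drz":[0, 0, 0, 0, 0, 0, 0, 0, 0, 0]}'
```

```text
time: 44.08
tool_pos: [0.4484, -0.034, 0.0942]
orientation: [[-0.99, 0.143, -0.004], [0.143, 0.99, 0.0], [0.004, -0.0, -1.0]]
force: [-1.4, 0.0, 0.3]
grip_width: 0.5
grasp_force: 0.0
```

```bash
python3 nudge.py '{"jaw":[0.5, 0.5, 0.5, 0.5, 0.5, 0.5], "tx":[-0.004, 0, 0, 0, 0, 0], "ty":[0.005, 0, 0, 0, 0, 0], "tz":[0.03, 0.025, 0.018, 0.01, 0.004, 0], "drx":[0, 0, 0, 0, 0, 0], "dry":[0, 0, 0, 0, 0, 0], "drz":[0, 0, 0, 0, 0, 0]}'
python3 nudge.py '{"jaw":[0, 0, 0, 0, 0], "tx":[0, 0, 0, 0, 0], "ty":[0, 0, 0, 0, 0], "tz":[0, 0, 0, 0, 0], "drx":[0, 0, 0, 0, 0], "dry":[0, 0, 0, 0, 0], "drz":[0, 0, 0, 0, 0]}' 20
python3 nudge.py '{"jaw":[0, 0, 0, 0, 0], "tx":[0, 0, 0, 0, 0], "ty":[0, 0, 0, 0, 0], "tz":[-0.02, -0.035, -0.04, -0.03, 0], "drx":[0, 0, 0, 0, 0], "dry":[0, 0, 0, 0, 0], "drz":[0, 0, 0, 0, 0]}'
```

```text
time: 44.58
tool_pos: [0.4564, -0.0271, 0.0108]
orientation: [[-0.99, 0.142, 0.003], [0.142, 0.99, 0.002], [-0.002, 0.003, -1.0]]
force: [-0.2, 1.0, -0.1]
grip_width: 0.499
grasp_force: 0.0
time: 45.0
tool_pos: [0.4571, -0.0267, 0.0111]
orientation: [[-0.99, 0.141, 0.004], [0.141, 0.99, 0.002], [-0.004, 0.003, -1.0]]
force: [-0.3, -1.1, 5.7]
grip_width: 0.202
grasp_force: 19.5
time: 45.42
tool_pos: [0.4589, -0.0256, 0.1404]
orientation: [[-0.99, 0.14, 0.012], [0.14, 0.99, 0.003], [-0.011, 0.005, -1.0]]
force: [0.3, 0.0, 0.1]
grip_width: 0.204
grasp_force: 19.6
```

```bash
python3 nudge.py '{"jaw":[0, 0, 0, 0, 0, 0, 0, 0], "tx":[-0.0353, -0.0353, -0.0353, -0.0353, 0, 0, 0, 0], "ty":[0.0077, 0.0077, 0.0077, 0.0077, 0, 0, 0, 0], "tz":[0, 0, 0, 0, 0, 0.03, 0.02, 0], "drx":[0, 0, 0, 0, 0, 0, 0, 0], "dry":[0, 0, 0, 0, 0, 0, 0, 0], "drz":[0, 0, 0, 0, 0, 0, 0, 0]}'
```

```text
time: 46.08
tool_pos: [0.5974, -0.0175, 0.0815]
orientation: [[-0.99, 0.14, -0.004], [0.14, 0.99, 0.0], [0.005, -0.0, -1.0]]
force: [-0.7, -0.1, -0.1]
grip_width: 0.202
grasp_force: 19.6
```

Next: lower, release, then withdraw clear and look around the whole bench.

```bash
python3 nudge.py '{"jaw":[0, 0, 0, 0, 0.35, 0.35, 0.35, 0.35, 0.35, 0.35], "tx":[-0.004, 0, 0, 0, 0, 0, 0, 0, 0, 0], "ty":[0.001, 0, 0, 0, 0, 0, 0, 0, 0, 0], "tz":[0.025, 0.015, 0.002, 0, 0, 0, -0.03, -0.04, -0.04, -0.03], "drx":[0, 0, 0, 0, 0, 0, 0, 0, 0, 0], "dry":[0, 0, 0, 0, 0, 0, 0, 0, 0, 0], "drz":[0, 0, 0, 0, 0, 0, 0, 0, 0, 0]}'
python3 nudge.py '{"jaw":[0, 0, 0, 0, 0, 0], "tx":[0.04, 0.04, 0.04, 0.04, 0.02, 0], "ty":[0, 0, 0, 0, 0, 0], "tz":[0, 0, 0, 0, 0, 0], "drx":[0, 0, 0, 0, 0, 0], "dry":[0, 0, 0, 0, 0, 0], "drz":[0, 0, 0, 0, 0, 0]}'
python3 - <<'E'
from s import *
o=look('10');print(st()['q'],st()['tool_pos'])
for n in o: fittings(*o[n],n)
E
```

```text
time: 46.92
tool_pos: [0.6051, -0.015, 0.1882]
orientation: [[-0.99, 0.14, 0.007], [0.14, 0.99, 0.004], [-0.006, 0.005, -1.0]]
force: [0.5, 0.2, 0.6]
grip_width: 0.354
grasp_force: 0.0
time: 47.42
tool_pos: [0.4216, 0.009, 0.1844]
orientation: [[-0.991, 0.135, 0.002], [0.135, 0.991, -0.001], [-0.002, -0.001, -1.0]]
force: [-1.5, -0.7, 0.1]
grip_width: 0.005
grasp_force: 0.0
[ 0.5326  0.7578 -1.1109  2.1767  0.9749  0.8405  0.2181] [0.4266 0.0094 0.1844]
top fit [0.6294 0.0398] top 0.0431 collar deg 122.0 n 54 px [293. 167.]
top fit [ 0.63   -0.0446] top 0.0427 collar deg -173.0 n 49 px [323. 168.]
top fit [ 0.6374 -0.0716] top 0.0448 collar deg -166.0 n 47 px [333. 165.]
top fit [0.5998 0.0333] top 0.0436 collar deg -54.0 n 35 px [295. 178.]
top fit [ 0.5582 -0.4562] top 0.0457 collar deg nan n 34 px [471. 196.]
side fit [0.622  0.0332] top 0.0432 collar deg -176.0 n 72 px [348. 199.]
side fit [ 0.6021 -0.0209] top 0.0484 collar deg 86.0 n 20 px [349. 209.]
side fit [ 0.5413 -0.4731] top 0.0859 collar deg nan n 17 px [403. 328.]
side fit [ 0.5542 -0.5257] top 0.0456 collar deg nan n 71 px [418. 357.]s.py:19: RuntimeWarning: Mean of empty slice.
  dirv=Q[yel].mean(0)-Q[~yel].mean(0)
  ret = um.true_divide(
```

View pics/side10.png

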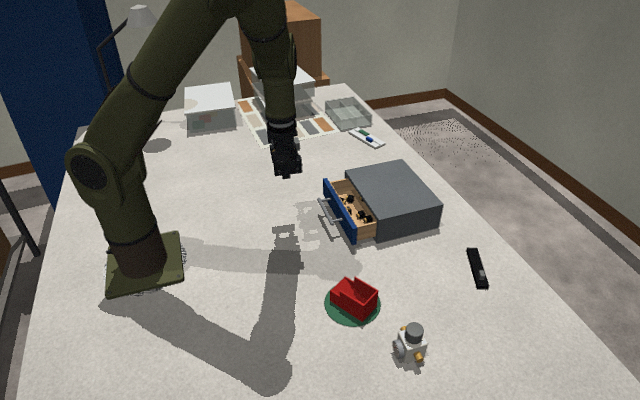

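View pics/top10.png

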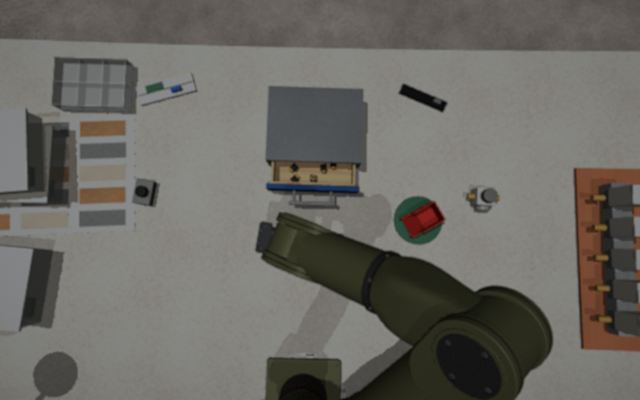

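Both views show a clear bench, the bin on the mat at top (421,219), and all fittings in the drawer. Now I'll push it home.

```bash
python3 nudge.py '{"jaw":[0, 0, 0, 0, 0], "tx":[0, 0, 0, 0, 0], "ty":[-0.022, 0, 0, 0, 0], "tz":[0.035, 0.04, 0.04, 0.027, 0], "drx":[0, 0, 0, 0, 0], "dry":[0, 0, 0, 0, 0], "drz":[0, 0, 0, 0, 0]}'
python3 nudge.py '{"jaw":[0, 0, 0, 0, 0, 0, 0, 0, 0, 0], "tx":[-0.025, -0.025, -0.015, -0.012, -0.012, -0.012, -0.012, -0.012, -0.01, 0], "ty":[0.0035, 0.0035, 0.002, 0.0017, 0.0017, 0.0017, 0.0017, 0.0017, 0.0014, 0], "tz":[0, 0, 0, 0, 0, 0, 0, 0, 0, 0], "drx":[0, 0, 0, 0, 0, 0, 0, 0, 0, 0], "dry":[0, 0, 0, 0, 0, 0, 0, 0, 0, 0], "drz":[0, 0, 0, 0, 0, 0, 0, 0, 0, 0]}'
python3 nudge.py '{"jaw":[0, 0, 0], "tx":[-0.004, -0.003, 0], "ty":[0.0006, 0.0004, 0], "tz":[0, 0, 0], "drx":[0, 0, 0], "dry":[0, 0, 0], "drz":[0, 0, 0]}'
```

```text
time: 47.93
tool_pos: [0.4232, -0.0124, 0.0372]
orientation: [[-0.99, 0.143, -0.002], [0.143, 0.99, 0.002], [0.002, 0.002, -1.0]]
force: [-0.5, -0.7, -0.0]
grip_width: 0.006
grasp_force: 0.0
time: 48.77
tool_pos: [0.5635, -0.0122, 0.0439]
orientation: [[-0.99, 0.144, 0.008], [0.144, 0.99, 0.004], [-0.007, 0.006, -1.0]]
force: [0.4, 0.1, 0.0]
grip_width: 0.005
grasp_force: 0.0
time: 49.02
tool_pos: [0.5676, -0.0122, 0.0425]
orientation: [[-0.99, 0.141, 0.004], [0.141, 0.99, 0.003], [-0.004, 0.004, -1.0]]
force: [-0.0, -0.3, 0.1]
grip_width: 0.003
grasp_force: 0.0
```

```bash
python3 nudge.py '{"jaw":[0, 0, 0], "tx":[-0.004, -0.003, 0], "ty":[0.0006, 0.0004, 0], "tz":[0, 0, 0], "drx":[0, 0, 0], "dry":[0, 0, 0], "drz":[0, 0, 0]}'
python3 nudge.py '{"jaw":[0, 0, 0], "tx":[-0.003, -0.002, 0], "ty":[0.0004, 0.0002, 0], "tz":[0, 0, 0], "drx":[0, 0, 0], "dry":[0, 0, 0], "drz":[0, 0, 0]}'
python3 nudge.py '{"jaw":[0, 0, 0], "tx":[-0.002, -0.001, 0], "ty":[0.0004, 0.0002, 0], "tz":[0, 0, 0], "drx":[0, 0, 0], "dry":[0, 0, 0], "drz":[0, 0, 0]}'
```

```text
time: 49.27
tool_pos: [0.5729, -0.0123, 0.0417]
orientation: [[-0.99, 0.14, 0.001], [0.14, 0.99, 0.002], [-0.0, 0.002, -1.0]]
force: [-3.8, 0.2, 3.0]
grip_width: 0.008
grasp_force: 1.8
time: 49.52
tool_pos: [0.5734, -0.0123, 0.0415]
orientation: [[-0.99, 0.139, -0.007], [0.139, 0.99, 0.001], [0.007, -0.0, -1.0]]
force: [-14.1, -1.4, 9.8]
grip_width: 0.003
grasp_force: 7.2
time: 49.77
tool_pos: [0.5736, -0.0123, 0.0414]
orientation: [[-0.99, 0.137, -0.012], [0.137, 0.991, -0.001], [0.012, -0.002, -1.0]]
force: [-19.3, -1.0, 15.9]
grip_width: 0.001
grasp_force: 10.5
```

```bash
python3 nudge.py '{"jaw":[0, 0, 0, 0, 0, 0, 0, 0, 0, 0], "tx":[0.006, 0.02, 0.035, 0.035, 0.03, 0, 0, 0, 0, 0], "ty":[0, 0, 0, 0, 0, 0, 0.04, 0.04, 0.04, 0.04], "tz":[0, 0, -0.02, -0.03, -0.04, -0.04, -0.02, 0, 0, 0], "drx":[0, 0, 0, 0, 0, 0, 0, 0, 0, 0], "dry":[0, 0, 0, 0, 0, 0, 0, 0, 0, 0], "drz":[0, 0, 0, 0, 0, 0, 0, 0, 0, 0]}'
python3 nudge.py '{"jaw":[0, 0, 0, 0], "tx":[0, 0, 0, 0], "ty":[0.04, 0.04, 0, 0], "tz":[0, 0, 0, 0], "drx":[0, 0, 0, 0], "dry":[0, 0, 0, 0], "drz":[0, 0, 0, 0]}'
python3 - <<'E'
from s import *
o=look('11')
for n in o:
    C=o[n][2];fittings(*o[n],n)
    z=C[...,2];x=C[...,0];y=C[...,1];m=(z>.07)&(z<.083)&(x>.54)&(x<.66)&(y>-.14)&(y<.1);q=C[m];print('panel',np.nanmin(q,0),np.nanmedian(q,0),np.nanmax(q,0))
    for nm,b in (('dial',(.5,.6,.4,.5,.03,.06)),('reg',(.5,.62,-.55,-.43,.02,.1)),('bin',(.42,.57,-.41,-.24,.05,.075))):
        m=(x>b[0])&(x<b[1])&(y>b[2])&(y<b[3])&(z>b[4])&(z<b[5]);print(n,nm,np.median(C[m],0))
for n in('top','side'):
    d=np.load(n+'d.npy');C=cloud(n,d);z=C[...,2];x=C[...,0];y=C[...,1]
    for nm,b in (('dial',(.5,.6,.4,.5,.03,.06)),('reg',(.5,.62,-.55,-.43,.02,.1))):
        m=(x>b[0])&(x<b[1])&(y>b[2])&(y<b[3])&(z>b[4])&(z<b[5]);print('start',n,nm,np.median(C[m],0))
E
```

```text
time: 50.6
tool_pos: [0.4885, 0.1612, 0.1819]
orientation: [[-0.99, 0.142, 0.006], [0.142, 0.99, 0.003], [-0.005, 0.004, -1.0]]
force: [1.2, 0.4, -0.2]
grip_width: 0.004
grasp_force: 0.0
time: 50.93
tool_pos: [0.4985, 0.2422, 0.1817]
orientation: [[-0.991, 0.137, 0.004], [0.137, 0.991, 0.005], [-0.003, 0.006, -1.0]]
force: [0.1, -1.8, -0.7]
grip_width: 0.004
grasp_force: 0.0
top fit [ 0.5582 -0.4563] top 0.046 collar deg nan n 33 px [471. 196.]
panel [ 0.62243907 -0.13888035  0.07007043] [ 0.63175068 -0.01889028  0.07759729] [0.64128183 0.09873594 0.08297081]
top dial [nan nan nan]
top reg [ 0.55263581 -0.47888752  0.05987862]
top bin [ 0.51044682 -0.35052232  0.06209599]
side fit [ 0.5408 -0.4737] top 0.087 collar deg nan n 17 px [403. 328.]
side fit [ 0.5545 -0.5251] top 0.0452 collar deg nan n 71 px [418. 357.]
panel [ 0.62300573 -0.13989542  0.07007874] [ 0.6308344  -0.03461384  0.07850443] [0.64522428 0.09974102 0.08287715]
side dial [0.55167398 0.45224281 0.03339947]
side reg [ 0.5471702  -0.5021144   0.05936813]
side bin [ 0.50719304 -0.34215808  0.06025404]
start top dial [0.55249081 0.45735195 0.03367203]
start top reg [ 0.55264238 -0.47902855  0.06011286]
start side dial [0.55203336 0.45317649 0.03468043]
start side reg [ 0.54720293 -0.50206864  0.05953678]s.py:19: RuntimeWarning: Mean of empty slice.
  dirv=Q[yel].mean(0)-Q[~yel].mean(0)
  ret = um.true_divide(
  return _methods._mean(a, axis=axis, dtype=dtype,
```

View pics/top11.png

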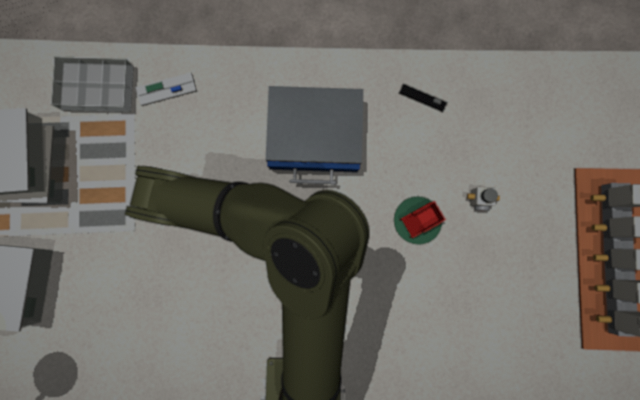

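The drawer is shut with its front panel at (315,165), the bin is on the mat at (421,219), and the bystanders haven't moved. I'm handing in.

```bash
python3 -c "
from bench import bot
print(bot.close_job())"
```

```text
the job is handed in; nothing more can be done
None
```

The job is handed in: all 7 fittings are in the drawer (one bounced out during the tip, so I pushed the drawer part-way in to pick it up and put it back), the drawer is pushed fully home, the empty bin stands upright on the green mat, and the regulator and dial box have not moved.

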